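# Set up the jaw-insert change at the tensile tester

### The arm

A 6-joint arm with a two-finger parallel gripper is mounted at the origin on a cart in front of the work surface, level with it; the furniture and walls round the work are solid. World frame = base frame: x ahead of the robot, y to its left, z up, the work surface at z = 0. Lengths are in m, angles in degrees, forces in N, time in s.
With the tool pointing down it reaches from about 0.4 to 0.825 m from the base axis. Payload 7 kg.
Tool frame: the origin (TCP) lies midway between the tips of the shut fingers; the grasp point (between the pads) lies 19 mm behind it (arm.grip_point_offset is the distance from the TCP to the grasp point, in m); z points along the fingers, y is the line along which they close (so a half turn about z gives the same grasp; the last joint's range is limited). The gripper opens to 88 mm and grips with 3 to 60 N. Pads are 19 mm wide; open, the fingers measure 130 mm over their backs; the gripper's body (78 mm by 193 mm) begins 47 mm behind the grasp point.
Start: joints at [-52.133, 20.546, 0.682, 0, -70.136, -16.507], TCP at [0.246, -0.629, 0.227] pointing down, gripper open.
Joint ranges: [-176.03, 176.03], [-82.01, 121.73], [-58.28, 71.71], [-173.87, 95.51], [-174.79, -0.11], [-173.66, 173.66]. Speed limits (degrees/s): [136.94, 136.94, 172.46, 180, 180, 180].

### API

Orientations are given as a 3x3 rotation matrix whose columns are the frame's x, y, z axes.
In Python, from rig import arm gives the robot as it stands.
- The arm moves only by the shell command python3 -m crank 'ROWS' [FORCE]. ROWS is a JSON object of lists of equal length, an entry for each row: "dp": the shift along the world's x, y, z in m, a list of three; "angular": the turn, a rotation vector about the world's x, y, z in degrees, a list of three; "grip": the finger opening in m, from 0 to 0.0876. In form: {"dp": [[x, y, z], ...], "angular": [[ax, ay, az], ...], "grip": [grip, ...]}. A call has exactly 10 rows; each row shifts and turns the commanded pose from where the row before left it; what a row does not reach is not made up. A row lasts 1/8 s, in which the tool goes at most 62.5 mm and 10.7 degrees, less where a joint would pass 70% of its speed; a pose out of reach is approached as far as the arm can. A call with a gripper value outside its range is refused whole. The fingers move at their own pace and stop on an object; FORCE is the grip in N (left out, the last holds). Time passes only in rows, so rows that do not move let the fingers close, or fill a call up. It gives the time, the measured TCP pose, the force, the opening and the grip force at its end, in the units of the state.
- arm.state(): the state, without advancing time (a new reading comes with each control period).
- arm.snapshot(name): name is "scene" or "top"; returns a dict with "color" (384x512x3 uint8, red, green, blue), "depth" (384x512 float32, m along the optical axis (not along the pixel's ray), 0 where there is no reading), "fx", "fy", "cx", "cy" (pixels), "k1" (the pictures are not rectified: a ray, as slopes to the right and down, at radius r is drawn at 1 + k1 r^2 times it, then the intrinsics apply), "xyz" and "rotation" of the camera in the world. Camera axes: x right, y down, z forward; pixel columns grow to the right and rows downward; lengths in m; the calibration is good to about 2 mm. A picture is of the moment at which its call begins.
- arm.finish_job(): hands the job in; it is judged then, once.
Trained networks look in the newest picture that a camera, given by its name, has taken for a name from the list of things; names that differ only in an ending like _2 or _b are one class to them, and where a whole thing is asked for, a point or a joint stands for the part that bears it (a point fixed in the world has none). Each returns a list of dicts, best first, with "p" (0 to 1); they miss things now and then, are a little off and sometimes report something else, mostly with a low value. They report only what shows in the picture. A call takes as long as a camera call.
- arm.search_frame(camera, label): "box" ([left, top, right, bottom] in pixels, round what is visible of it).
The state is a dict: "time": time; "qpos": joint angles; "joint_vel": joint speeds; "joint_efforts": joint torques, N m; "eef_pos": TCP position; "tool_rot": TCP orientation; "contact_force": force on the tool from outside, world axes, zero at the start; "ft_torque": the same for the moment, N m; "finger_gap": finger opening in m; "finger_force": force on a finger pad.
Only numpy, scipy, OpenCV 4.12 (cv2) and the standard library are available. Lean on these libraries where they do the work, as an engineer would, in place of code of your own. Each camera call takes 0.05 s, during which the arm holds its last target. There are 200 camera calls.

### The job

Get the tensile tester's jaw-insert change ready: lay every serrated jaw insert that is in the sloped parts bin into the grey changeover tray, one flat in each nest, serrations up. Roll the preset counter's two thumbwheels until their windows show 27 (left wheel 2, right wheel 7, each digit centred), and only then push the recessed red reset on the counter's left flank fully in with the tip of the red screwdriver, so that the counter takes over the new preset. Put the screwdriver back in the notches of its rest, and leave the vials, weight, spanner and grease tube alone.

Things in the scene. Friction and masses are not known exactly. Their poses are not given: they have to be found in the camera images.
- parts_bin: blue plastic parts bin, 105 (x) x 303 (y) mm, fixed; origin at the centre of its underside, x away from the robot. Its floor slopes 14 degrees down towards -x and lies 19 mm above the bench at the origin. Four compartments, 99 mm long (x), 72 mm wide, centred at y = -112.5, -37.5, 37.5, 112.5 mm; walls 3 mm thick, 23 mm above the floor
- insert_1: serrated steel jaw insert, 22 (x) x 60 (y) x 11 (z) mm, 0.14 kg; origin at the centre of its plain underside, z out of the serrated face. Starts lying in a bin compartment, z square to the sloping floor, its long y axis up or down the slope. Absent in some starts; the inserts are alike
- insert_2: serrated steel jaw insert, 22 (x) x 60 (y) x 11 (z) mm, 0.14 kg; origin at the centre of its plain underside, z out of the serrated face. Starts lying in a bin compartment, z square to the sloping floor, its long y axis up or down the slope. Absent in some starts; the inserts are alike
- insert_3: serrated steel jaw insert, 22 (x) x 60 (y) x 11 (z) mm, 0.14 kg; origin at the centre of its plain underside, z out of the serrated face. Starts lying in a bin compartment, z square to the sloping floor, its long y axis up or down the slope. Absent in some starts; the inserts are alike
- insert_4: serrated steel jaw insert, 22 (x) x 60 (y) x 11 (z) mm, 0.14 kg; origin at the centre of its plain underside, z out of the serrated face. Starts lying in a bin compartment, z square to the sloping floor, its long y axis up or down the slope. Absent in some starts; the inserts are alike
- insert_tray: grey changeover tray, 80 (x) x 184 (y) mm, fixed; origin at the centre of its underside. Four nests in a row with black floors 10 mm above the bench, centred at x = 0, y = -70.5, -23.5, 23.5 and 70.5 mm, long side along x: 66 mm between end bars 6 mm high, 28 mm between side ribs 3 mm high (40 mm long). Any insert may lie in any nest, either end first
- counter: grey preset counter, 116 mm wide (y), 112 mm deep, flat top 62 mm above the bench; origin at the centre of its underside, x pointing away from the robot, y to the left seen from the front. Two thumbwheels stand out of its top; each has a framed window on the sloped front. Fixed
- tens_wheel (a joint): left thumbwheel: black, knurled, white digits round its rim, 30 mm radius, 16 mm thick, 18 mm of it above the top; stroke its rim, or pinch its flat sides from above and swing round the axle with it. In rad: digit d is centred in the window at d x 0.6283. It grows when the wheel's top is rolled away from the robot (counter's +x). No clicks, friction 0.025 N m; stops just below 0 and above 9
- units_wheel (a joint): right thumbwheel, exactly like the left one
- tens_axle (a point): centre of the left wheel, on its axle, 50 mm above the bench (12 mm below the top panel); the axle lies along the counter's y. 28 mm are free between the two wheels; on the front side a window lip stands up to 4 mm above the panel from 20 mm ahead of the axle on
- units_axle (a point): centre of the right wheel, likewise
- reset_pusher (a joint): red spring pusher, 13 mm across, on the counter's left flank; 0 out, 4 mm fully in, moves towards the counter's -y, takes about 4 N. Too deep in its collar for a finger
- reset_mouth (a point): centre of the mouth of the pusher's black collar (a 16 mm round hole, axis along the counter's y), 40 mm above the bench, on the left flank. The pusher's face lies 5 mm inside the mouth
- driver: red screwdriver, 0.09 kg: handle 28 mm wide, 26 mm high, 95 mm long with flat sides, shaft 6 mm across and 89 mm long. Its axis is its y, the tip pointing to -y; origin under the handle 3 mm from its front end, z up as it lies
- driver_tip (a point): tip of the screwdriver's shaft, 92 mm from the origin along -y, 13 mm above the handle's underside
- driver_handle (a point): middle of the screwdriver's handle (44.5 mm from the origin along +y, 13 mm above its underside)
- driver_rest: black rest on a steel plate, 60 x 104 mm, fixed; origin at the centre of its underside. Posts at y = +-42 mm, 10 mm thick, with notches 38 mm wide (x); notch floors 9 mm, cheeks 19 mm above the bench, plate between them 4 mm. The screwdriver's handle lies in both notches, its middle over the origin, axis along y; at the start its tip points to the rest's -y. Either way round will do at the end
- vial_blue: white vial with blue cap, 26 x 58 mm, standing; origin under it. Bystander
- vial_orange: orange vial with red cap, 26 x 58 mm, standing; origin under it. Bystander
- weight: brass-coloured 200 g weight, 29 x 48 mm, standing; origin under it. Bystander
- spanner: steel open-ended spanner, 27 x 155 x 8 mm, lying; origin under its middle. Bystander
- grease_tube: red grease tube, 54 x 169 x 36 mm, lying; origin under its middle. Bystander

How it is judged:
By the outcome, as a careful person would: the job done as asked, in the order asked, and still so for the second after the job is handed in, with the robot touching nothing.
Of insert_1, insert_2, insert_3, insert_4 only 2 to 4 are there at a start; the rules pass over those that are not, and their reading is None.
At some moment in a run one of driver may be knocked a few centimetres aside while the robot is not near it.
Once in a run the grip may slacken for a moment while it holds something.
It also fails if it takes over 210 s, if anything falls off the work surface, if the arm or the gripper's body presses on something with over 40 N, if the wrist force passes 120 N, or if a joint passes its speed limit or range.

## Working session

There is one attempt and no reset: what is moved stays moved. The work goes in short steps, Python scripts to look and compute and a shell command to move; the robot and the scene stay as the last step left them, time stands still between calls to the robot, and variables do not carry over. Pictures are saved under pics/ and viewed, at most 14 in all, crops included, and the job is handed in when it is done.

```bash
ls; mkdir -p pics
cat > h.py <<'E'
import numpy as np, cv2
from rig import arm
def snap(n):
    s=arm.snapshot(n); return s
def save(s,f,box=None,scale=1):
    im=s["color"][...,::-1]
    if box: im=im[box[1]:box[3],box[0]:box[2]]
    im=cv2.resize(im,None,fx=scale,fy=scale,interpolation=cv2.INTER_CUBIC)
    cv2.imwrite("pics/"+f,im)
def cloud(s):
    "world xyz for every pixel (nan where no depth)"
    H,W=s["depth"].shape
    v,u=np.mgrid[0:H,0:W].astype(float)
    K=np.array([[s["fx"],0,s["cx"]],[0,s["fy"],s["cy"]],[0,0,1]])
    p=cv2.undistortPoints(np.stack([u.ravel(),v.ravel()],1)[:,None],K,np.array([s["k1"],0,0,0,0.])).reshape(H,W,2)
    d=np.where(s["depth"]>0,s["depth"],np.nan)
    c=np.dstack([p[...,0]*d,p[...,1]*d,d])
    return c@np.array(s["rotation"]).T+np.array(s["xyz"])
def proj(s,P):
    c=(np.asarray(P)-np.array(s["xyz"]))@np.array(s["rotation"])
    a=c[...,:2]/c[...,2:]; r2=(a**2).sum(-1,keepdims=True); a=a*(1+s["k1"]*r2)
    return np.stack([a[...,0]*s["fx"]+s["cx"],a[...,1]*s["fy"]+s["cy"]],-1)
E
python3 - <<'E'
from h import *
for n in("top","scene"):
    s=snap(n); save(s,n+"0.png",scale=1.5); print(n,np.round(s["xyz"],3),np.round(s["rotation"],3).tolist(),s["fx"],s["k1"])
    C=cloud(s)
    for l in["parts_bin","insert_1","insert_tray","counter","tens_wheel","units_wheel","reset_pusher","driver","driver_handle","driver_rest","vial_blue","vial_orange","weight","spanner","grease_tube"]:
        for r in arm.search_frame(n,l)[:5]:
            b=np.array(r["box"]); u,v=((b[:2]+b[2:])/2).astype(int)
            print(l,round(r["p"],2),b.round().astype(int).tolist(),C[min(v,383),min(u,511)].round(3))
E
```

```text
pics
top [ 0.354 -0.049  1.591] [[-0.019, -0.995, 0.1], [-1.0, 0.018, -0.013], [0.011, -0.1, -0.995]] 419.4123089640321 -0.14636978780651003
parts_bin 0.66 [213, 200, 267, 227] [ 0.434 -0.039  0.007]
parts_bin 0.57 [121, 196, 202, 228] [0.441 0.255 0.037]
insert_1 0.53 [153, 207, 155, 220] [0.439 0.286 0.019]
insert_tray 0.6 [216, 202, 266, 226] [ 0.434 -0.039  0.007]
insert_tray 0.26 [77, 208, 121, 222] [0.434 0.498 0.02 ]
counter 0.89 [302, 186, 340, 219] [ 0.466 -0.337  0.063]
tens_wheel 0.56 [312, 194, 317, 211] [ 0.466 -0.309  0.073]
tens_wheel 0.48 [214, 199, 268, 223] [ 0.445 -0.043  0.01 ]
units_wheel 0.38 [326, 196, 331, 212] [ 0.457 -0.36   0.076]
reset_pusher 0.16 [364, 170, 372, 176] [ 0.573 -0.519  0.052]
driver 0.74 [282, 196, 289, 225] [ 0.441 -0.207  0.032]
driver_handle 0.79 [283, 197, 292, 223] [ 0.444 -0.214  0.032]
driver_handle 0.74 [313, 197, 320, 211] [ 0.458 -0.315  0.082]
driver_rest 0.71 [276, 199, 295, 226] [ 0.433 -0.206  0.036]
vial_blue 0.46 [358, 208, 368, 214] [ 0.43  -0.491  0.058]
weight 0.48 [282, 160, 287, 169] [ 0.614 -0.208  0.032]
weight 0.27 [3
[... 696 characters left out ...]
0.054]
tens_wheel 0.58 [186, 175, 197, 185] [0.433 0.277 0.017]
tens_wheel 0.43 [284, 222, 293, 234] [ 0.452 -0.324  0.071]
driver 0.7 [317, 277, 360, 296] [ 0.401 -0.61   0.004]
driver 0.53 [252, 222, 271, 231] [ 0.414 -0.217  0.033]
driver 0.33 [282, 222, 294, 231] [ 0.451 -0.325  0.076]
driver_handle 0.54 [252, 215, 288, 234] [ 0.456 -0.222  0.025]
driver_rest 0.67 [251, 226, 276, 242] [ 0.422 -0.222 -0.004]
vial_blue 0.48 [185, 176, 196, 185] [0.429 0.278 0.018]
vial_blue 0.19 [254, 214, 285, 233] [ 0.459 -0.219  0.026]
vial_orange 0.52 [172, 161, 225, 204] [0.452 0.247 0.011]
weight 0.63 [292, 201, 300, 217] [ 0.613 -0.232  0.03 ]
spanner 0.64 [318, 276, 361, 296] [ 0.403 -0.612  0.004]
```

Run:
```python
from h import *
s=snap("top"); save(s,"t1.png",(70,150,420,240),2.28)
s2=snap("scene"); a=s2["color"][140:310,150:380,::-1]
cv2.imwrite("pics/s1.png",cv2.resize(a,None,fx=3.4,fy=3.4,interpolation=cv2.INTER_CUBIC))
```

```text
(no output)
```

View pics/t1.png

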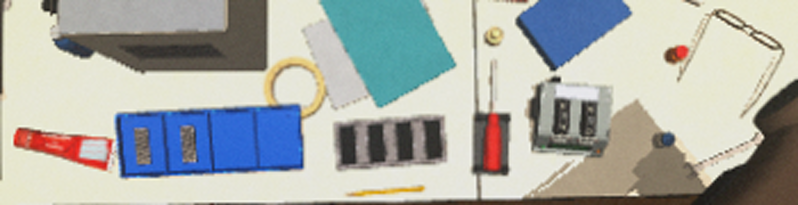

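View pics/s1.png

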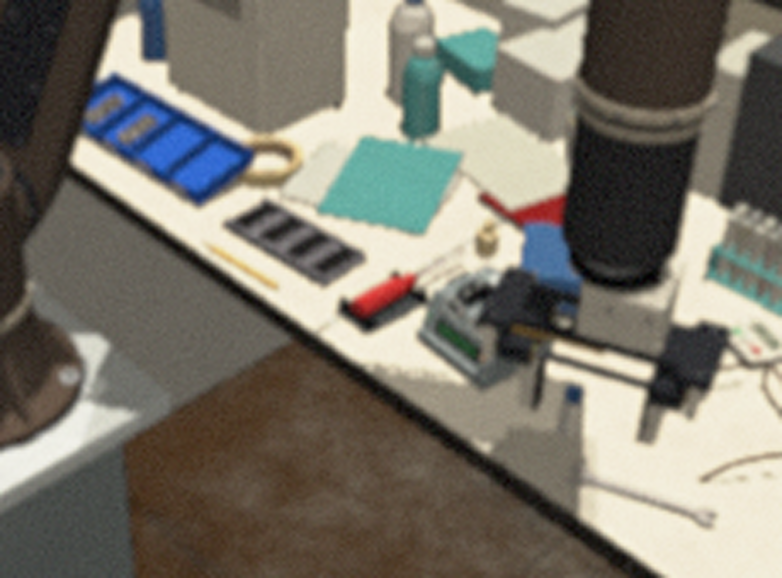

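```bash
cat >> h.py <<'E'
def avg(n,k=10):
    L=[arm.snapshot(n) for _ in range(k)]
    s=dict(L[0]); s["color"]=np.mean([l["color"] for l in L],0).astype(np.float32)
    D=np.array([l["depth"] for l in L]); D[D==0]=np.nan
    s["depth"]=np.nan_to_num(np.nanmedian(D,0)); return s
def ortho(s,x0,x1,y0,y1,z,mm=1.0,src="color"):
    "rows: x from x1 down to x0; cols: y from y1 down to y0"
    xs=np.arange(x1,x0,-mm/1e3); ys=np.arange(y1,y0,-mm/1e3)
    X,Y=np.meshgrid(xs,ys,indexing="ij"); P=np.stack([X,Y,np.full_like(X,z)],-1)
    m=proj(s,P).astype(np.float32)
    return cv2.remap(s[src].astype(np.float32),m[...,0],m[...,1],cv2.INTER_CUBIC)
def grid(im,x0,x1,y0,y1,mm,step=0.05):
    im=np.clip(im,0,255).astype(np.uint8)[...,::-1].copy()
    for x in np.arange(np.ceil(x0/step)*step,x1,step):
        r=int((x1-x)*1e3/mm); cv2.line(im,(0,r),(im.shape[1],r),(0,255,0),1); cv2.putText(im,"%.2f"%x,(0,r-2),0,.35,(0,0,255),1)
    for y in np.arange(np.ceil(y0/step)*step,y1,step):
        c=int((y1-y)*1e3/mm); cv2.line(im,(c,0),(c,im.shape[0]),(0,255,0),1); cv2.putText(im,"%.2f"%y,(c,10),0,.35,(0,0,255),1)
    return im
E
python3 - <<'E'
from h import *; import pickle
s=avg("top"); q=avg("scene"); pickle.dump((s,q),open("s0.pkl","wb"))
a=(.34,.58,-.14,.46); b=(.35,.62,-.48,-.13)
A=grid(ortho(s,*a,.025,.75),*a,.75); B=grid(ortho(s,*b,.03,.75),*b,.75)
cv2.imwrite("pics/o1.png",np.vstack([A[:,:800],np.pad(B[:280],((0,0),(0,800-B.shape[1]),(0,0)))])[:600])
C=cloud(s)
# plane-height masks -> rects
def rect(m,nm):
    pts=C[m][:,:2].astype(np.float32); r=cv2.minAreaRect(pts*1000); print(nm,len(pts),np.round(pts.mean(0),4),[np.round(x,1) for x in r])
w=lambda x0,x1,y0,y1,z0,z1:(C[...,0]>x0)&(C[...,0]<x1)&(C[...,1]>y0)&(C[...,1]<y1)&(C[...,2]>z0)&(C[...,2]<z1)
rect(w(.38,.56,-.42,-.25,.052,.09),"counter>52"); rect(w(.38,.56,-.42,-.25,.068,.09),"wheels")
rect(w(.35,.6,-.25,-.16,.02,.05),"handle"); rect(w(.38,.5,-.15,.06,.006,.03),"tray"); rect(w(.36,.52,.08,.42,.012,.09),"bin")
E
```

```text
counter>52 839 [ 0.4786 -0.3385] [array([ 494.4, -338. ]), array([128.1, 127.2]), np.float64(83.9)]
wheels 137 [ 0.4614 -0.3387] [array([ 463.2, -341.3]), array([66.7, 52.9]), np.float64(84.2)]
handle 216 [ 0.4472 -0.2089] [array([ 493.6, -201.7]), array([211.6,  48.6]), np.float64(1.6)]
tray 1046 [ 0.4397 -0.0399] [array([447.7, -40.6]), array([185. , 102.4]), np.float64(89.3)]
bin 2001 [0.4538 0.2552] [array([453.7, 242.8]), array([125.4, 329.8]), np.float64(2.2)]
```

View pics/o1.png

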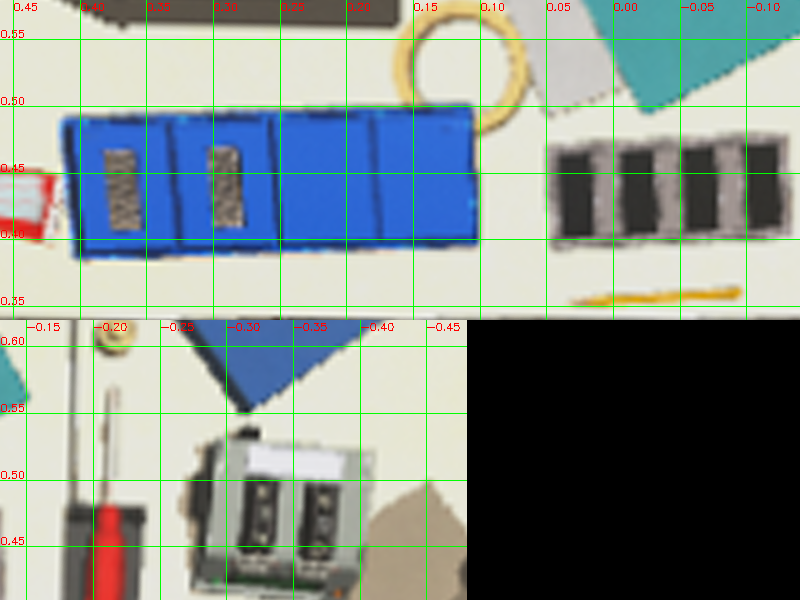

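```bash
cat > fit.py <<'E'
from h import *
from scipy.optimize import minimize
def box3(sx,sy,z0,z1,slope=0,oy=0):
    return np.array([[a*sx/2,oy+b*sy/2,z+(a*sx/2*slope if z==z1 or slope<0 else 0)] for a in(-1,1) for b in(-1,1) for z in(z0,z1)])
def silh(s,polys,pose,win,K=8):
    u0,v0,u1,v1=win; m=np.zeros(((v1-v0)*K,(u1-u0)*K),np.uint8)
    c,n=np.cos(pose[2]),np.sin(pose[2])
    for P in polys:
        W=np.stack([pose[0]+c*P[:,0]-n*P[:,1],pose[1]+n*P[:,0]+c*P[:,1],P[:,2]],1)
        uv=(proj(s,W)-[u0-.5,v0-.5])*K-.5
        h=cv2.convexHull(np.round(uv*16).astype(np.int32)); cv2.fillConvexPoly(m,h,255,shift=4)
    return cv2.resize(m,(u1-u0,v1-v0),interpolation=cv2.INTER_AREA)/255.
def fit(s,polys,p0,soft,win,deg=8):
    T=soft[win[1]:win[3],win[0]:win[2]]
    f=lambda p:((silh(s,polys,p,win)-T)**2).sum()
    sim=np.array([p0]*4,float); sim[1,0]+=.008; sim[2,1]+=.008; sim[3,2]+=np.radians(deg)
    best=minimize(f,p0,method="Nelder-Mead",options=dict(initial_simplex=sim,xatol=2e-5,fatol=1e-4))
    best=minimize(f,best.x,method="Nelder-Mead",options=dict(initial_simplex=best.x+(sim-sim[0])*.4,xatol=2e-5,fatol=1e-4))
    return best.x,best.fun,(T).sum()
E
python3 - <<'E'
from fit import *; import pickle
s,q=pickle.load(open("s0.pkl","rb")); c=s["color"]; R,G,B=c[...,0],c[...,1],c[...,2]
t=np.tan(np.radians(14))
sm=lambda x,a,b:np.clip((x-a)/(b-a),0,1)
win=lambda b,m=3:[int(b[0]-m),int(b[1]-m),int(b[2]+m),int(b[3]+m)]
# sample colours
for n,P in dict(bin=(.45,.15,.02),ins=(.44,.377,.025),bench=(.37,.05,0),trayblk=(.435,.03,.01),traygrey=(.435,.003,.013),handle=(.45,-.208,.035),rest=(.43,-.185,.004),ctop=(.46,-.335,.062),wheel=(.46,-.31,.08)).items():
    u,v=proj(s,np.array(P)).round().astype(int); print(n,(u,v),c[v,u].round())
bp=[np.vstack([box3(.105,.303,0,.01),np.array([[a*.0525,b*.1515,.019+.0237+a*.0525*t] for a in(-1,1) for b in(-1,1)])])]
blue=np.maximum(sm(B-R,30,140),0)
wb=[118,196,206,230]
# inserts inside bin count as bin
bb=blue.copy(); bb[204:222,128:190]=1
print("bin",fit(s,bp,[.446,.26,.04],bb,wb))
E
```

```text
bin (np.int64(190), np.int64(209)) [ 50. 106. 214.]
ins (np.int64(130), np.int64(213)) [92. 85. 77.]
bench (np.int64(217), np.int64(230)) [229. 229. 216.]
trayblk (np.int64(222), np.int64(213)) [50. 48. 48.]
traygrey (np.int64(229), np.int64(213)) [160. 150. 147.]
handle (np.int64(285), np.int64(207)) [225.  55.  49.]
rest (np.int64(279), np.int64(213)) [94. 92. 89.]
ctop (np.int64(320), np.int64(204)) [168. 172. 163.]
wheel (np.int64(315), np.int64(203)) [74. 70. 67.]
bin (array([0.44289803, 0.25566587, 0.04010841]), np.float64(157.16055645736722), np.float32(2108.8518))
```

```bash
cat > run2.py <<'E'
from fit import *; import pickle,sys
s,q=pickle.load(open("s0.pkl","rb")); c=s["color"]; R,G,B=c[...,0],c[...,1],c[...,2]
th=np.radians(14);t=np.tan(th); sm=lambda x,a,b:np.clip((x-a)/(b-a),0,1)
bp=[np.vstack([box3(.105,.303,0,.01),np.array([[a*.0525,b*.1515,.019+.0237+a*.0525*t] for a in(-1,1) for b in(-1,1)])])]
bb=sm(B-R,5,50); bb[204:222,128:190]=1
bx,f,_=fit(s,bp,[.446,.26,.04],bb,[118,196,206,230]); print("bin",bx.round(4),f)
for y0,u0 in((.377,122),(.298,144)):
    # box in local frame: x along slope
    lx=.44-bx[0]; z0=.019+lx*t
    P=np.array([[a*.030*np.cos(th)-h*np.sin(th),b*.011,z0+a*.030*np.sin(th)+h*np.cos(th)] for a in(-1,1) for b in(-1,1) for h in(0,.011)])
    u,v=proj(s,np.array([.44,y0,z0])).astype(int)
    w=[u-7,v-13,u+8,v+13]
    soft=sm(140-(B-R),0,130); 
    o,f,n=fit(s,[P],[.44,y0,bx[2]],soft,w); d=o[:2]-bx[:2]; cc,ss=np.cos(bx[2]),np.sin(bx[2])
    print("insert",o.round(4),np.degrees(o[2]-bx[2]).round(1),f,n,"binframe",(cc*d[0]+ss*d[1]).round(4),(-ss*d[0]+cc*d[1]).round(4))
# tray: black nests
sat=(c.max(-1)-c.min(-1)); blk=sm(110-R,0,50)
P=[box3(.066,.028,.01,.01,oy=y) for y in(-.0705,-.0235,.0235,.0705)]
print("tray",fit(s,P,[.435,-.04,.04],blk,[212,198,270,228]))
P=[box3(.08,.184,0,.012)]
print("tray outer",fit(s,P,[.435,-.04,.04],sm(215-c.mean(-1),0,40),[210,198,270,228]))
red=sm(R-G,40,150)
P=[np.array([[a*.014,b*.0475,z] for a in(-1,1) for b in(-1,1) for z in(.009,.035)])]
print("handle",fit(s,P,[.445,-.21,.0],red,[278,192,296,230]))
P=[box3(.104,.06,0,.004),box3(.01,.06,0,.019)+[.042,0,0],box3(.01,.06,0,.019)-[.042,0,0]]
m=sm(205-G,0,60); m[:198]=0
print("rest",fit(s,P,[.435,-.21,.0],m,[272,192,300,232]))
b=(.385,.56,-.43,-.235)
for nm,z in(("c62",.062),):
    A=grid(ortho(s,*b,z,.33),*b,.33,.02); cv2.imwrite("pics/c1.png",A)
E
python3 run2.py
```

```text
bin [0.4423 0.2562 0.0369] 38.19877037734523
insert [0.4391 0.3684 0.0369] 0.0 13.90561958509027 122.20154 binframe 0.0009 0.1122
insert [0.4416 0.2909 0.0254] -0.7 4.9756988209559045 113.36539 binframe 0.0005 0.0347
tray (array([ 0.43823437, -0.04160593,  0.04442683]), np.float64(54.004803248034015), np.float32(430.47998))
tray outer (array([ 0.43781211, -0.04078859,  0.0547362 ]), np.float64(15.298957009618796), np.float32(1077.0283))
handle (array([ 0.40829011, -0.17222798, -0.02450784]), np.float64(106.43574994619418), np.float32(136.56273))
rest (array([ 0.43282205, -0.20846666, -0.05137604]), np.float64(13.873875639903929), np.float32(460.10663))
```

View pics/c1.png

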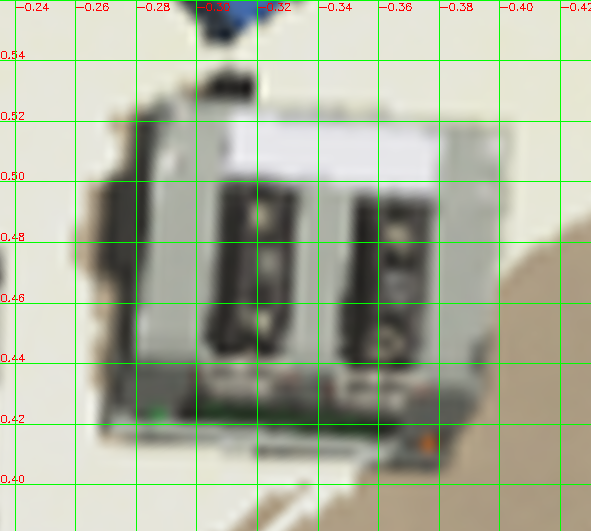

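Run:
```python
from fit import *; import pickle
s,q=pickle.load(open("s0.pkl","rb")); c=s["color"]; R,G,B=c[...,0],c[...,1],c[...,2]
sm=lambda x,a,b:np.clip((x-a)/(b-a),0,1)
red=sm(R-G,40,150)
print("handle",fit(s,[box3(.095,.028,.009,.035)],[.445,-.21,.0],red,[278,192,296,230]))
C=cloud(s)
# shaft tip: pinkish thin line beyond the handle
m=(C[...,0]>.48)&(C[...,0]<.6)&(C[...,1]<-.19)&(C[...,1]>-.235)&(C[...,2]>.01)&(C[...,2]<.05); print("shaft pts",m.sum(),np.round(C[m][::4],3).tolist()[:14])
a=np.linspace(0,2*np.pi,40)
def disc(oy):
    r=.030; return np.array([[r*np.sin(t),oy+k*.008,.05+r*np.cos(t)] for t in a if .05+r*np.cos(t)>.061 for k in(-1,1)])
gray=c.mean(-1).astype(np.float32); g2=cv2.morphologyEx(gray,cv2.MORPH_OPEN,np.ones((3,3)))
w=[306,190,336,213]
for nm,g in(("open",g2),("raw",gray)):
    print("wheels",nm,fit(s,[disc(.022),disc(-.022)],[.467,-.34,-.1],sm(145-g,0,60),[306,192,335,210]))
# depth along collar
for y in np.arange(-.245,-.30,-.005):
    print(round(y,3),[int(round(float(1000*np.nan_to_num(C[tuple(proj(s,np.array([x,y,.045]))[::-1].round().astype(int))][2])))) for x in np.arange(.42,.545,.008)])
```

```text
handle (array([ 0.4335456 , -0.21086833, -0.03628203]), np.float64(46.39897587803948), np.float32(136.56273))
shaft pts 38 [[0.6, -0.211, 0.029], [0.598, -0.217, 0.012], [0.562, -0.215, 0.024], [0.547, -0.214, 0.024], [0.532, -0.214, 0.024], [0.516, -0.213, 0.025], [0.501, -0.213, 0.025], [0.494, -0.213, 0.023], [0.486, -0.212, 0.026], [0.482, -0.216, 0.028]]
wheels open (array([ 0.46797261, -0.33805924, -0.03457049]), np.float64(63.348440494763466), np.float32(238.34277))
wheels raw (array([ 0.46877138, -0.33664123, -0.12274722]), np.float64(66.33665745402513), np.float32(220.34111))
-0.245 [0, -2, 1, 1, -1, -1, 0, 0, 1, 0, -2, -1, -1, 1, 2, 0]
-0.25 [0, 0, -1, 1, 0, -2, -3, -1, 1, 0, -1, -2, -1, -1, -2, -1]
-0.255 [1, 1, -1, 0, -1, -2, -1, -2, 2, 1, 1, -1, -1, -1, 0, 0]
-0.26 [1, -1, -2, -1, -1, 3, 0, -1, -2, 0, -2, 1, 0, 0, -1, -1]
-0.265 [1, 3, -2, -1, 1, -1, -2, 0, -1, 1, -1, -2, 0, 1, 2, 0]
-0.27 [10, 3, -1, -1, -1, -1, 1, 30, 26, 2, -2, -2, 0, 1, -3, -1]
-0.275 [16, 25, 31, 16, 20, 17, 17, 55, 51, 31, 37, -1, -1, 0, -1, -1]
-0.28 [15, 26, 40, 56, 47, 44, 41, 54, 57, 56, 56, 1, -1, -1, 1, 0]
-0.285 [17, 30, 42, 60, 60, 62, 62, 60, 61, 57, 59, 48, 43, 40, 2, -2]
-0.29 [17, 29, 44, 63, 64, 61, 64, 63, 61, 63, 63, 63, 63, 62, 60, -3]
-0.295 [17, 30, 46, 67, 61, 62, 62, 62, 60, 59, 62, 63, 59, 64, 59, 0]
```

Run:
```python
from fit import *; import pickle
s,q=pickle.load(open("s0.pkl","rb")); C=cloud(s); Z=C[...,2].astype(np.float32)
sm=lambda x,a,b:np.clip((x-a)/(b-a),0,1)
win=[296,182,346,224]
for z0,front in((.052,None),(.03,None)):
    m=sm(np.nan_to_num(Z),z0-.01,z0+.01)
    xf=-.056+.030*(z0/.062)
    P=[np.array([[x,b*.058,z] for b in(-1,1) for x,z in((.056,.062),(.056,z0),(xf,z0),(-.026,.062))])]
    for st in(-.1,0): print(z0,fit(s,P,[.468,-.338,st],m,win))
# residual view of heights around
gray=s["color"].mean(-1)
# wheel fit restricted with yaw fixed
from scipy.optimize import minimize
a=np.linspace(0,2*np.pi,60)
def disc(oy): return np.array([[.03*np.sin(t),oy+k*.008,.05+.03*np.cos(t)] for t in a if .05+.03*np.cos(t)>.061 for k in(-1,1)])
w=[306,192,335,210]
for yaw in(-.06,-.09,-.12):
  for T in(sm(145-gray,0,60),sm(120-gray,0,40)):
    f=lambda p:((silh(s,[disc(.022),disc(-.022)],[p[0],p[1],yaw],w)-T[w[1]:w[3],w[0]:w[2]])**2).sum()
    r=minimize(f,[.467,-.338],method="Nelder-Mead",options=dict(initial_simplex=[[.467,-.338],[.475,-.338],[.467,-.33]])); print(yaw,r.x.round(4),r.fun)
```

```text
0.052 (array([ 0.46752313, -0.34031001, -0.09772533]), np.float64(45.30945707482054), np.float32(806.9843))
0.052 (array([ 0.46757693, -0.3402977 , -0.09756129]), np.float64(45.33269426101282), np.float32(806.9843))
0.03 (array([ 0.46796355, -0.340033  , -0.09659148]), np.float64(54.33378467619076), np.float32(954.2495))
0.03 (array([ 0.46800245, -0.34016864, -0.09911977]), np.float64(54.40700193659336), np.float32(954.2495))
-0.06 [ 0.4681 -0.3379] 63.68891463112247
-0.06 [ 0.4678 -0.3378] 63.217795856596744
-0.09 [ 0.4688 -0.3376] 64.07982888109812
-0.09 [ 0.4683 -0.3376] 63.314268724098994
-0.12 [ 0.4685 -0.34  ] 65.26717012355249
-0.12 [ 0.4685 -0.3371] 62.72270021977137
```

```bash
cat > wheels.py <<'E'
from h import *
CX,CY,YAW=.468,-.339,-.0977
def rim(s,off,lo=-80,hi=80,R=.030):
    "unwrapped rim: rows = angle from top, + towards +x (top row = hi), cols = counter y left->right"
    A=np.radians(np.arange(hi,lo,-.5)); Y=np.arange(.012,-.012,-.00025)
    a,y=np.meshgrid(A,Y,indexing="ij"); lx=R*np.sin(a); ly=off+y; c,n=np.cos(YAW),np.sin(YAW)
    P=np.stack([CX+c*lx-n*ly,CY+n*lx+c*ly,.05+R*np.cos(a)],-1); m=proj(s,P).astype(np.float32)
    return np.clip(cv2.remap(s["color"].astype(np.float32),m[...,0],m[...,1],cv2.INTER_CUBIC),0,255).astype(np.uint8)[...,::-1]
def sheet(s,q,f):
    L=[]
    for cam in(s,q):
        for off in(.022,-.022):
            im=cv2.resize(rim(cam,off),(185,590),interpolation=cv2.INTER_CUBIC)
            im=cv2.convertScaleAbs(im,alpha=1.6)
            for d in range(-60,61,20):
                r=int((80-d)/160*590); cv2.line(im,(0,r),(12,r),(0,255,0),1); cv2.putText(im,str(d),(0,r-2),0,.4,(0,255,255),1)
            L.append(im)
    cv2.imwrite("pics/"+f,np.hstack(L))
E
python3 -c "
from wheels import *; import pickle
s,q=pickle.load(open('s0.pkl','rb')); sheet(s,q,'w1.png')
from rig import arm
S=arm.state(); print(S['time'],S['eef_pos'],np.round(S['tool_rot'],3).tolist(),S['finger_gap'])"
```

```text
2.7 [ 0.24583397 -0.62862857  0.22656111] [[-0.931, -0.364, 0.0], [-0.364, 0.931, -0.0], [0.0, -0.0, -1.0]] 0.08767553245923668
```

View pics/w1.png

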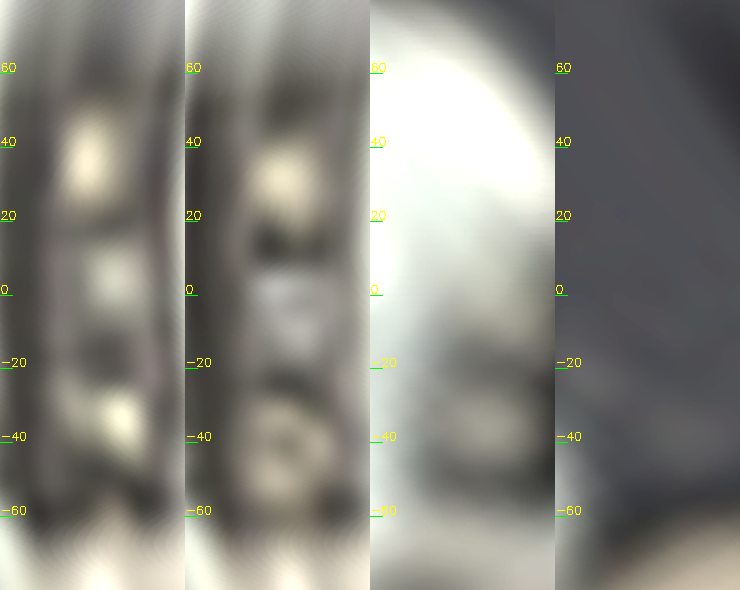

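```bash
python3 -m crank '{"dp":[[0.0235,0.0311,-0.0077],[0.0235,0.0311,-0.0077],[0.0235,0.0311,-0.0077],[0.0235,0.0311,-0.0077],[0.0235,0.0311,-0.0077],[0.0235,0.0311,-0.0077],[0.0235,0.0311,-0.0077],[0.0235,0.0311,-0.0077],[0.0235,0.0311,-0.0077],[0.0235,0.0311,-0.0077]],"angular":[[0,0,-2.69],[0,0,-2.69],[0,0,-2.69],[0,0,-2.69],[0,0,-2.69],[0,0,-2.69],[0,0,-2.69],[0,0,-2.69],[0,0,-2.69],[0,0,-2.69]],"grip":[0.024,0.024,0.024,0.024,0.024,0.024,0.024,0.024,0.024,0.024]}' 12
python3 -m crank '{"dp":[[0,0,0],[0,0,0],[0,0,0],[0,0,-0.01],[0,0,0],[0,0,0],[0,0,0],[0,0,0],[0,0,0],[0,0,0]],"angular":[[0.97,9.95,0],[0.97,9.95,0],[0.97,9.95,0],[0,0,0],[0,0,0],[0,0,0],[0,0,0],[0,0,0],[0,0,0],[0,0,0]],"grip":[0.024,0.024,0.024,0.024,0.024,0.024,0.024,0.024,0.024,0.024]}' 12
python3 -c "
from h import *
S=arm.state(); print(S['time'],S['eef_pos'],np.round(S['tool_rot'],3).tolist(),S['finger_gap'],S['contact_force'])
s=snap('top'); a=(.38,.56,-.45,-.22); cv2.imwrite('pics/g1.png',grid(ortho(s,*a,.14,.4),*a,.4,.02))"
```

```text
time: 3.95
eef_pos: [0.4816, -0.3166, 0.1495]
tool_rot: [[-0.995, 0.098, 0.0], [0.098, 0.995, -0.0], [-0.0, -0.0, -1.0]]
contact_force: [0.8, -0.2, 0.2]
finger_gap: 0.0241
finger_force: 0.0
time: 5.2
eef_pos: [0.4808, -0.3176, 0.1398]
tool_rot: [[-0.862, 0.097, -0.497], [0.084, 0.995, 0.048], [0.5, 0.0, -0.866]]
contact_force: [0.6, -0.6, 0.8]
finger_gap: 0.0242
finger_force: 0.0
5.2 [ 0.48081553 -0.31760138  0.13976083] [[-0.862, 0.097, -0.497], [0.084, 0.995, 0.048], [0.5, 0.0, -0.866]] 0.024176042770158446 [ 0.61596986 -0.62390087  0.82596296]
```

View pics/g1.png

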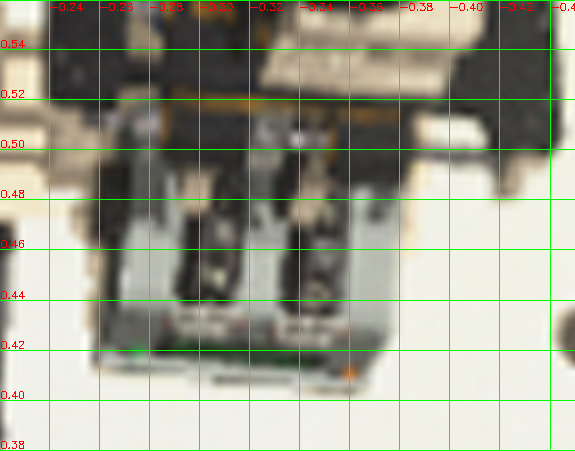

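```bash
python3 -m crank '{"dp":[[0,0,-0.015],[0,0,-0.015],[0,0,-0.015],[0,0,-0.015],[0,-0.0005,-0.0105],[0,0,0],[0,0,0],[0,0,0],[0,0,0],[0,0,0]],"angular":[[0,0,0],[0,0,0],[0,0,0],[0,0,0],[0,0,0],[0,0,0],[0,0,0],[0,0,0],[0,0,0],[0,0,0]],"grip":[0.024,0.024,0.024,0.024,0.024,0.024,0.014,0.014,0.014,0.014]}' 12
```

```text
time: 6.5
eef_pos: [0.4809, -0.3194, 0.0695]
tool_rot: [[-0.862, 0.097, -0.497], [0.084, 0.995, 0.047], [0.499, -0.001, -0.867]]
contact_force: [-2.0, -6.3, -3.4]
finger_gap: 0.0154
finger_force: 12.0
```

```bash
python3 -m crank '{"dp":[[0,-0.0012,0],[-0.0035,0.0003,0.0016],[-0.0037,0.0004,0.001],[-0.0038,0.0004,0.0003],[-0.0038,0.0004,-0.0003],[-0.0037,0.0004,-0.001],[-0.0035,0.0003,-0.0016],[0,0,0],[0,0,0],[0,0,0]],"angular":[[0,0,0],[-0.97,-9.95,0],[-0.97,-9.95,0],[-0.97,-9.95,0],[-0.97,-9.95,0],[-0.97,-9.95,0],[-0.97,-9.95,0],[0,0,0],[0,0,0],[0,0,0]],"grip":[0.014,0.014,0.014,0.014,0.014,0.014,0.014,0.014,0.014,0.014]}' 12
python3 - <<'E'
from wheels import *; import pickle
s,q=avg("top",6),avg("scene",6); pickle.dump((s,q),open("s1.pkl","wb")); sheet(s,q,"w2.png")
E
```

```text
time: 7.75
eef_pos: [0.4594, -0.3172, 0.0695]
tool_rot: [[-0.887, 0.091, 0.453], [0.084, 0.996, -0.035], [-0.455, 0.007, -0.891]]
contact_force: [-9.3, -5.1, 10.5]
finger_gap: 0.0158
finger_force: 12.0
```

View pics/w2.png

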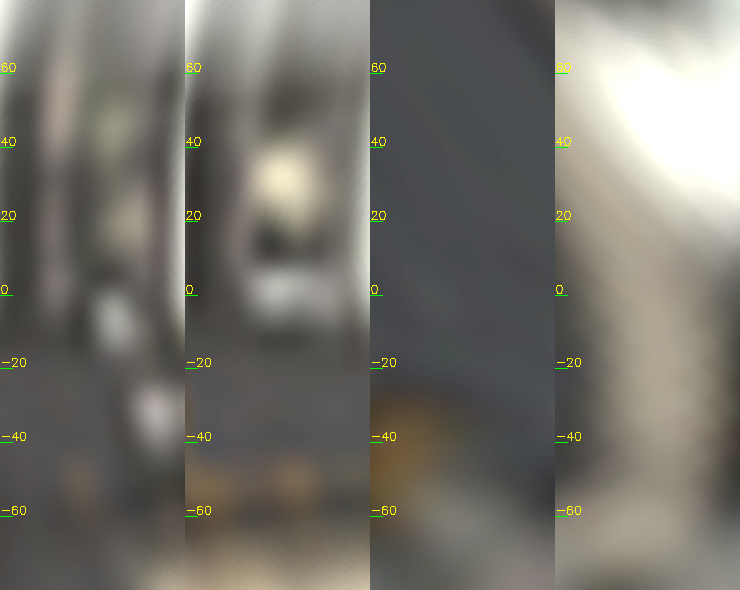

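```bash
python3 -m crank '{"dp":[[0,0,0],[0,0,0.001],[0.0035,-0.0003,0.0016],[0.0037,-0.0004,0.001],[0.0038,-0.0004,0.0003],[0.0038,-0.0004,-0.0003],[0.0037,-0.0004,-0.001],[0.0035,-0.0003,-0.0016],[0,0,0],[0,0,0]],"angular":[[0,0,0],[0,0,0],[0.97,9.95,0],[0.97,9.95,0],[0.97,9.95,0],[0.97,9.95,0],[0.97,9.95,0],[0.97,9.95,0],[0,0,0],[0,0,0]],"grip":[0.022,0.022,0.022,0.022,0.022,0.022,0.022,0.022,0.014,0.014]}' 12
python3 -c "
from wheels import *; import pickle
s,q=avg('top',5),avg('scene',1); pickle.dump((s,q),open('s2.pkl','wb'))
P=rim(s,.022)[:,28:76].mean((1,2)); A=np.arange(80,-80,-.5)
print([(int(a),int(p)) for a,p in list(zip(A,P))[::10]])"
C1='x'
python3 -m crank '{"dp":[[-0.0031,0.0003,0.0015],[-0.0033,0.0003,0.001],[-0.0034,0.0003,0.0005],[-0.0034,0.0003,-0.0001],[-0.0034,0.0003,-0.0006],[-0.0032,0.0003,-0.0012],[0,0,0],[0.0032,-0.0003,0.0012],[0.0034,-0.0003,0.0006],[0.0034,-0.0003,0.0001]],"angular":[[-0.88,-8.96,0],[-0.88,-8.96,0],[-0.88,-8.96,0],[-0.88,-8.96,0],[-0.88,-8.96,0],[-0.88,-8.96,0],[0,0,0],[0.88,8.96,0],[0.88,8.96,0],[0.88,8.96,0]],"grip":[0.014,0.014,0.014,0.014,0.014,0.014,0.022,0.022,0.022,0.022]}' 12
python3 -m crank '{"dp":[[0.0034,-0.0003,-0.0005],[0.0033,-0.0003,-0.001],[0.0031,-0.0003,-0.0015],[0,0,0],[0,0,0],[-0.0031,0.0003,0.0015],[-0.0033,0.0003,0.001],[-0.0034,0.0003,0.0005],[-0.0034,0.0003,-0.0001],[-0.0034,0.0003,-0.0006]],"angular":[[0.88,8.96,0],[0.88,8.96,0],[0.88,8.96,0],[0,0,0],[0,0,0],[-0.88,-8.96,0],[-0.88,-8.96,0],[-0.88,-8.96,0],[-0.88,-8.96,0],[-0.88,-8.96,0]],"grip":[0.022,0.022,0.022,0.014,0.014,0.014,0.014,0.014,0.014,0.014]}' 12
python3 -m crank '{"dp":[[-0.0032,0.0003,-0.0012],[0,0,0],[0.0032,-0.0003,0.0012],[0.0034,-0.0003,0.0006],[0.0034,-0.0003,0.0001],[0.0034,-0.0003,-0.0005],[0.0033,-0.0003,-0.001],[0.0031,-0.0003,-0.0015],[0,0,0],[0,0,0]],"angular":[[-0.88,-8.96,0],[0,0,0],[0.88,8.96,0],[0.88,8.96,0],[0.88,8.96,0],[0.88,8.96,0],[0.88,8.96,0],[0.88,8.96,0],[0,0,0],[0,0,0]],"grip":[0.014,0.022,0.022,0.022,0.022,0.022,0.022,0.022,0.014,0.014]}' 12
python3 -c "
from wheels import *; import pickle
s,q=avg('top',5),avg('scene',1); pickle.dump((s,q),open('s3.pkl','wb'))
P=rim(s,.022)[:,28:76].mean((1,2)); A=np.arange(80,-80,-.5)
print([(int(a),int(p)) for a,p in list(zip(A,P))[::10]])"
```

```text
time: 9.6
eef_pos: [0.4816, -0.3193, 0.067]
tool_rot: [[-0.843, 0.102, -0.528], [0.082, 0.995, 0.061], [0.532, 0.009, -0.847]]
contact_force: [-1.1, -10.3, -5.6]
finger_gap: 0.0163
finger_force: 12.5
[(80, 46), (75, 47), (70, 48), (65, 49), (60, 52), (55, 57), (50, 64), (45, 69), (40, 65), (35, 60), (30, 61), (25, 67), (20, 74), (15, 70), (10, 60), (5, 55), (0, 71), (-5, 93), (-10, 102), (-15, 101), (-20, 97), (-25, 87), (-30, 68), (-35, 65), (-40, 75), (-45, 81), (-50, 83), (-55, 78), (-60, 84), (-65, 109), (-70, 136), (-75, 154)]
time: 11.15
eef_pos: [0.4715, -0.3168, 0.0728]
tool_rot: [[-0.991, 0.097, -0.091], [0.095, 0.995, 0.02], [0.092, 0.011, -0.996]]
contact_force: [0.2, -0.6, -0.6]
finger_gap: 0.022
finger_force: 0.0
time: 12.4
eef_pos: [0.4647, -0.3178, 0.0722]
tool_rot: [[-0.969, 0.092, 0.231], [0.092, 0.996, -0.013], [-0.231, 0.009, -0.973]]
contact_force: [4.7, -6.0, -14.3]
finger_gap: 0.0155
finger_force: 11.9
time: 13.65
eef_pos: [0.4817, -0.3193, 0.067]
tool_rot: [[-0.843, 0.102, -0.528], [0.082, 0.995, 0.061], [0.532, 0.008, -0.847]]
contact_force: [-0.8, -10.9, -6.0]
finger_gap: 0.0161
finger_force: 12.3
[(80, 48), (75, 50), (70, 53), (65, 56), (60, 59), (55, 63), (50, 65), (45, 63), (40, 53), (35, 49), (30, 65), (25, 91), (20, 108), (15, 112), (10, 103), (5, 93), (0, 76), (-5, 73), (-10, 88), (-15, 106), (-20, 110), (-25, 102), (-30, 99), (-35, 83), (-40, 67), (-45, 75), (-50, 85), (-55, 78), (-60, 79), (-65, 104), (-70, 133), (-75, 153)]h.py:27: RuntimeWarning: All-NaN slice encountered
  s["depth"]=np.nan_to_num(np.nanmedian(D,0)); return s
h.py:27: RuntimeWarning: All-NaN slice encountered
  s["depth"]=np.nan_to_num(np.nanmedian(D,0)); return s
```

```bash
cat > ph.py <<'E'
import warnings; warnings.filterwarnings("ignore")
from wheels import *; import sys,pickle
off=float(sys.argv[1]); s=avg('top',5)
P=rim(s,off)[:,28:76].mean((1,2)); A=np.arange(80,-80,-.5)
print(" ".join("%d:%d"%(a,p) for a,p in list(zip(A,P))[40:260:10]))
E
python3 -m crank '{"dp":[[-0.0031,0.0003,0.0015],[-0.0033,0.0003,0.001],[-0.0034,0.0003,0.0005],[-0.0034,0.0003,-0.0001],[-0.0034,0.0003,-0.0006],[-0.0032,0.0003,-0.0012],[0,-0.001,0.002],[0.0032,-0.0003,0.0012],[0.0034,-0.0003,0.0006],[0.0034,-0.0003,0.0001]],"angular":[[-0.88,-8.96,0],[-0.88,-8.96,0],[-0.88,-8.96,0],[-0.88,-8.96,0],[-0.88,-8.96,0],[-0.88,-8.96,0],[0,0,0],[0.88,8.96,0],[0.88,8.96,0],[0.88,8.96,0]],"grip":[0.014,0.014,0.014,0.014,0.014,0.014,0.022,0.022,0.022,0.022]}' 12
python3 -m crank '{"dp":[[0.0034,-0.0003,-0.0005],[0.0033,-0.0003,-0.001],[0.0031,-0.0003,-0.0015],[0,0,0],[0,0,0],[0,0,0],[0,0,0],[0,0,0],[0,0,0],[0,0,0]],"angular":[[0.88,8.96,0],[0.88,8.96,0],[0.88,8.96,0],[0,0,0],[0,0,0],[0,0,0],[0,0,0],[0,0,0],[0,0,0],[0,0,0]],"grip":[0.022,0.022,0.022,0.014,0.014,0.014,0.014,0.014,0.014,0.014]}' 12
python3 ph.py .022
python3 -m crank '{"dp":[[-0.0031,0.0003,0.0015],[-0.0033,0.0003,0.001],[-0.0034,0.0003,0.0005],[-0.0034,0.0003,-0.0001],[-0.0034,0.0003,-0.0006],[-0.0032,0.0003,-0.0012],[0,0,0],[0,0,0],[0.0032,-0.0003,0.0012],[0.0034,-0.0003,0.0006]],"angular":[[-0.88,-8.96,0],[-0.88,-8.96,0],[-0.88,-8.96,0],[-0.88,-8.96,0],[-0.88,-8.96,0],[-0.88,-8.96,0],[0,0,0],[0,0,0],[0.88,8.96,0],[0.88,8.96,0]],"grip":[0.014,0.014,0.014,0.014,0.014,0.014,0.014,0.022,0.022,0.022]}' 12
python3 -m crank '{"dp":[[0.0034,-0.0003,0.0001],[0.0034,-0.0003,-0.0005],[0.0033,-0.0003,-0.001],[0.0031,-0.0003,-0.0015],[0,0,0],[0,0,0],[0,0,0],[0,0,0],[0,0,0],[0,0,0]],"angular":[[0.88,8.96,0],[0.88,8.96,0],[0.88,8.96,0],[0.88,8.96,0],[0,0,0],[0,0,0],[0,0,0],[0,0,0],[0,0,0],[0,0,0]],"grip":[0.022,0.022,0.022,0.022,0.014,0.014,0.014,0.014,0.014,0.014]}' 12
python3 ph.py .022
```

```text
time: 15.2
eef_pos: [0.471, -0.3184, 0.0751]
tool_rot: [[-0.991, 0.098, -0.096], [0.096, 0.995, 0.019], [0.097, 0.009, -0.995]]
contact_force: [0.6, -0.7, -0.1]
finger_gap: 0.0218
finger_force: 0.0
time: 16.45
eef_pos: [0.4807, -0.3193, 0.0685]
tool_rot: [[-0.843, 0.105, -0.527], [0.084, 0.994, 0.063], [0.531, 0.009, -0.848]]
contact_force: [0.2, -7.1, -21.2]
finger_gap: 0.0158
finger_force: 11.9
60:55 55:59 50:61 45:64 40:69 35:75 30:77 25:77 20:74 15:64 10:55 5:52 0:81 -5:118 -10:135 -15:127 -20:106 -25:85 -30:66 -35:69 -40:86 -45:98
time: 17.95
eef_pos: [0.466, -0.3178, 0.0747]
tool_rot: [[-0.993, 0.096, 0.062], [0.097, 0.995, 0.005], [-0.062, 0.011, -0.998]]
contact_force: [0.7, -0.6, -1.5]
finger_gap: 0.0217
finger_force: 0.0
time: 19.2
eef_pos: [0.4798, -0.3192, 0.0682]
tool_rot: [[-0.844, 0.105, -0.526], [0.084, 0.994, 0.065], [0.53, 0.011, -0.848]]
contact_force: [0.4, -7.5, -20.1]
finger_gap: 0.016
finger_force: 11.9
60:55 55:59 50:62 45:66 40:71 35:76 30:77 25:75 20:72 15:63 10:55 5:52 0:82 -5:119 -10:135 -15:127 -20:106 -25:84 -30:65 -35:69 -40:86 -45:97
```

```bash
python3 -m crank '{"dp":[[0,0,0],[-0.0036,0.0003,0.0018],[-0.0038,0.0004,0.0011],[-0.004,0.0004,0.0004],[-0.004,0.0004,-0.0003],[-0.0038,0.0004,-0.001],[0,0,0],[0,0,0],[0,0,0],[0,0,0]],"angular":[[0,0,0],[-1.01,-10.35,0],[-1.01,-10.35,0],[-1.01,-10.35,0],[-1.01,-10.35,0],[-1.01,-10.35,0],[0,0,0],[0,0,0],[0,0,0],[0,0,0]],"grip":[0.022,0.022,0.022,0.022,0.022,0.022,0.014,0.014,0.014,0.014]}' 12
python3 ph.py .022
```

```text
time: 20.7
eef_pos: [0.4603, -0.3173, 0.0742]
tool_rot: [[-0.936, 0.091, 0.341], [0.09, 0.996, -0.02], [-0.341, 0.012, -0.94]]
contact_force: [-7.0, -5.1, 8.2]
finger_gap: 0.0158
finger_force: 12.0
60:95 55:93 50:92 45:88 40:79 35:70 30:68 25:64 20:55 15:47 10:46 5:53 0:58 -5:60 -10:58 -15:55 -20:48 -25:46 -30:54 -35:57 -40:55 -45:51
```

```bash
python3 -m crank '{"dp":[[0.0038,-0.0004,0.001],[0.004,-0.0004,0.0004],[0.004,-0.0004,-0.0003],[0.0039,-0.0004,-0.001],[0,0,0],[0,0,0],[-0.0039,0.0004,0.001],[-0.004,0.0004,0.0003],[-0.004,0.0004,-0.0004],[-0.0038,0.0004,-0.001]],"angular":[[0.94,9.57,0],[0.94,9.57,0],[0.94,9.57,0],[0.94,9.57,0],[0,0,0],[0,0,0],[-0.94,-9.57,0],[-0.94,-9.57,0],[-0.94,-9.57,0],[-0.94,-9.57,0]],"grip":[0.014,0.014,0.014,0.014,0.014,0.022,0.022,0.022,0.022,0.022]}' 12
python3 -m crank '{"dp":[[0,0,0],[0,0,0],[0,0,0],[0.0038,-0.0004,0.001],[0.004,-0.0004,0.0004],[0.004,-0.0004,-0.0003],[0.0039,-0.0004,-0.001],[0,0,0],[0,0,0],[0,0,0]],"angular":[[0,0,0],[0,0,0],[0,0,0],[0.94,9.57,0],[0.94,9.57,0],[0.94,9.57,0],[0.94,9.57,0],[0,0,0],[0,0,0],[0,0,0]],"grip":[0.014,0.014,0.014,0.014,0.014,0.014,0.014,0.014,0.014,0.014]}' 12
python3 ph.py .022
```

```text
time: 22.2
eef_pos: [0.4605, -0.3165, 0.0751]
tool_rot: [[-0.933, 0.092, 0.349], [0.09, 0.996, -0.022], [-0.35, 0.011, -0.937]]
contact_force: [0.1, -0.2, 0.3]
finger_gap: 0.0219
finger_force: 0.0
time: 23.45
eef_pos: [0.476, -0.3188, 0.0727]
tool_rot: [[-0.944, 0.102, -0.313], [0.093, 0.995, 0.044], [0.316, 0.013, -0.949]]
contact_force: [-0.9, -8.1, -12.2]
finger_gap: 0.0156
finger_force: 11.9
60:42 55:43 50:45 45:47 40:49 35:53 30:58 25:59 20:57 15:49 10:46 5:51 0:51 -5:51 -10:55 -15:60 -20:64 -25:67 -30:69 -35:65 -40:58 -45:44
```

```bash
python3 -m crank '{"dp":[[0,0,0],[0,0,0.03],[-0.005,-0.011,0],[-0.005,-0.011,0],[-0.005,-0.011,0],[-0.005,-0.011,0],[0,0,-0.014],[0,0,-0.014],[0,0,0],[0,0,0]],"angular":[[0,0,0],[0,0,0],[-0.94,-9.57,0],[-0.94,-9.57,0],[-0.94,-9.57,0],[-0.94,-9.57,0],[0,0,0],[0,0,0],[0,0,0],[0,0,0]],"grip":[0.024,0.024,0.024,0.024,0.024,0.024,0.024,0.024,0.024,0.024]}' 12
python3 ph.py .022; python3 ph.py -.022
python3 -m crank '{"dp":[[0,0,0],[0,0,0],[0,0,0],[0.004,-0.0004,0.0011],[0.0043,-0.0004,0.0004],[0.0043,-0.0004,-0.0003],[0.0042,-0.0004,-0.0012],[0.0038,-0.0004,-0.0019],[0,0,0],[0,0,0]],"angular":[[0,0,0],[0,0,0],[0,0,0],[1.01,10.35,0],[1.01,10.35,0],[1.01,10.35,0],[1.01,10.35,0],[1.01,10.35,0],[0,0,0],[0,0,0]],"grip":[0.014,0.014,0.014,0.014,0.014,0.014,0.014,0.014,0.014,0.014]}' 12
python3 ph.py -.022
```

```text
time: 24.95
eef_pos: [0.4578, -0.3619, 0.0745]
tool_rot: [[-0.936, 0.09, 0.34], [0.089, 0.996, -0.019], [-0.34, 0.013, -0.94]]
contact_force: [0.1, -0.0, 0.9]
finger_gap: 0.0241
finger_force: 0.0
60:59 55:54 50:56 45:61 40:63 35:65 30:66 25:68 20:70 15:72 10:73 5:73 0:74 -5:76 -10:76 -15:77 -20:78 -25:78 -30:79 -35:80 -40:81 -45:81
60:71 55:58 50:56 45:67 40:88 35:109 30:110 25:88 20:57 15:46 10:59 5:73 0:86 -5:92 -10:93 -15:99 -20:102 -25:102 -30:101 -35:99 -40:98 -45:99
time: 26.7
eef_pos: [0.4757, -0.3632, 0.0687]
tool_rot: [[-0.841, 0.105, -0.53], [0.081, 0.994, 0.069], [0.534, 0.015, -0.845]]
contact_force: [-6.1, 0.0, -15.1]
finger_gap: 0.0156
finger_force: 11.9
60:51 55:61 50:72 45:85 40:94 35:93 30:77 25:62 20:71 15:81 10:83 5:79 0:88 -5:90 -10:77 -15:64 -20:61 -25:64 -30:64 -35:63 -40:60 -45:53
```

```bash
python3 -m crank '{"dp":[[0,0,0.001],[-0.0038,0.0004,0.0019],[-0.0042,0.0004,0.0012],[-0.0043,0.0004,0.0003],[-0.0043,0.0004,-0.0004],[-0.004,0.0004,-0.0011],[0,0,0],[0,0,0],[0,0,0],[0.004,-0.0004,0.0011]],"angular":[[0,0,0],[-1.01,-10.35,0],[-1.01,-10.35,0],[-1.01,-10.35,0],[-1.01,-10.35,0],[-1.01,-10.35,0],[0,0,0],[0,0,0],[0,0,0],[1.01,10.35,0]],"grip":[0.022,0.022,0.022,0.022,0.022,0.022,0.014,0.014,0.014,0.014]}' 12
python3 -m crank '{"dp":[[0.0043,-0.0004,0.0004],[0.0043,-0.0004,-0.0003],[0.0042,-0.0004,-0.0012],[0.0038,-0.0004,-0.0019],[0,0,0],[-0.0038,0.0004,0.0019],[-0.0042,0.0004,0.0012],[-0.0043,0.0004,0.0003],[-0.0043,0.0004,-0.0004],[-0.004,0.0004,-0.0011]],"angular":[[1.01,10.35,0],[1.01,10.35,0],[1.01,10.35,0],[1.01,10.35,0],[0,0,0],[-1.01,-10.35,0],[-1.01,-10.35,0],[-1.01,-10.35,0],[-1.01,-10.35,0],[-1.01,-10.35,0]],"grip":[0.014,0.014,0.014,0.014,0.022,0.022,0.022,0.022,0.022,0.022]}' 12
python3 ph.py -.022
python3 -m crank '{"dp":[[0,0,0],[0,0,0],[0,0,0],[0.004,-0.0004,0.0011],[0.0043,-0.0004,0.0004],[0.0043,-0.0004,-0.0003],[0.0042,-0.0004,-0.0012],[0.0038,-0.0004,-0.0019],[0,0,0],[0,0,0]],"angular":[[0,0,0],[0,0,0],[0,0,0],[1.01,10.35,0],[1.01,10.35,0],[1.01,10.35,0],[1.01,10.35,0],[1.01,10.35,0],[0,0,0],[0,0,0]],"grip":[0.014,0.014,0.014,0.014,0.014,0.014,0.014,0.014,0.014,0.014]}' 12
python3 ph.py -.022
```

```text
time: 28.2
eef_pos: [0.4593, -0.3626, 0.0783]
tool_rot: [[-0.982, 0.098, 0.164], [0.098, 0.995, -0.002], [-0.164, 0.014, -0.986]]
contact_force: [6.3, 20.1, -16.2]
finger_gap: 0.0153
finger_force: 12.0
time: 29.45
eef_pos: [0.4578, -0.3633, 0.0793]
tool_rot: [[-0.932, 0.091, 0.351], [0.088, 0.996, -0.025], [-0.351, 0.008, -0.936]]
contact_force: [-0.5, -0.1, -1.3]
finger_gap: 0.0219
finger_force: 0.0
60:104 55:95 50:90 45:83 40:71 35:61 30:59 25:60 20:54 15:51 10:52 5:57 0:66 -5:75 -10:83 -15:91 -20:96 -25:101 -30:106 -35:110 -40:111 -45:112
time: 30.95
eef_pos: [0.4763, -0.3632, 0.0697]
tool_rot: [[-0.841, 0.104, -0.531], [0.081, 0.994, 0.068], [0.535, 0.014, -0.845]]
contact_force: [-7.2, -1.7, -14.4]
finger_gap: 0.0154
finger_force: 11.9
60:55 55:59 50:62 45:67 40:77 35:86 30:87 25:77 20:59 15:60 10:77 5:86 0:94 -5:97 -10:97 -15:82 -20:63 -25:57 -30:82 -35:100 -40:94 -45:75
```

```bash
python3 -m crank '{"dp":[[0,0,0],[-0.0038,0.0004,0.0019],[-0.0042,0.0004,0.0012],[-0.0043,0.0004,0.0003],[-0.0043,0.0004,-0.0004],[-0.004,0.0004,-0.0041],[0,0,0],[0,0,0],[0,0,0],[0,0,0]],"angular":[[0,0,0],[-1.01,-10.35,0],[-1.01,-10.35,0],[-1.01,-10.35,0],[-1.01,-10.35,0],[-1.01,-10.35,0],[0,0,0],[0,0,0],[0,0,0],[0,0,0]],"grip":[0.022,0.022,0.022,0.022,0.022,0.022,0.022,0.014,0.014,0.014]}' 12
python3 -m crank '{"dp":[[0.004,-0.0004,0.0011],[0.0043,-0.0004,0.0004],[0.0043,-0.0004,-0.0003],[0.0042,-0.0004,-0.0012],[0.0038,-0.0004,-0.0019],[0,0,0],[0,0,0],[0,0,0],[0,0,0],[0,0,0]],"angular":[[1.01,10.35,0],[1.01,10.35,0],[1.01,10.35,0],[1.01,10.35,0],[1.01,10.35,0],[0,0,0],[0,0,0],[0,0,0],[0,0,0],[0,0,0]],"grip":[0.014,0.014,0.014,0.014,0.014,0.014,0.014,0.014,0.014,0.014]}' 12
python3 ph.py -.022
python3 -c "
import json;from h import *
s=snap('top'); a=(.40,.56,-.42,-.26); A=grid(ortho(s,*a,.07,.4),*a,.4,.02)
import pickle;o=pickle.load(open('s0.pkl','rb'))[0]; cv2.imwrite('pics/w3.png',np.hstack([grid(ortho(o,*a,.07,.4),*a,.4,.02),A]))"
```

```text
time: 32.45
eef_pos: [0.4585, -0.3617, 0.0744]
tool_rot: [[-0.936, 0.089, 0.341], [0.088, 0.996, -0.019], [-0.342, 0.013, -0.94]]
contact_force: [-5.9, 7.5, 14.8]
finger_gap: 0.0156
finger_force: 12.0
time: 33.7
eef_pos: [0.4765, -0.3633, 0.0681]
tool_rot: [[-0.841, 0.105, -0.53], [0.082, 0.994, 0.067], [0.534, 0.013, -0.845]]
contact_force: [-6.6, 0.2, -15.5]
finger_gap: 0.0158
finger_force: 11.9
60:58 55:68 50:78 45:85 40:86 35:78 30:67 25:60 20:64 15:77 10:86 5:76 0:61 -5:61 -10:78 -15:96 -20:120 -25:131 -30:126 -35:101 -40:73 -45:72
```

View pics/w3.png

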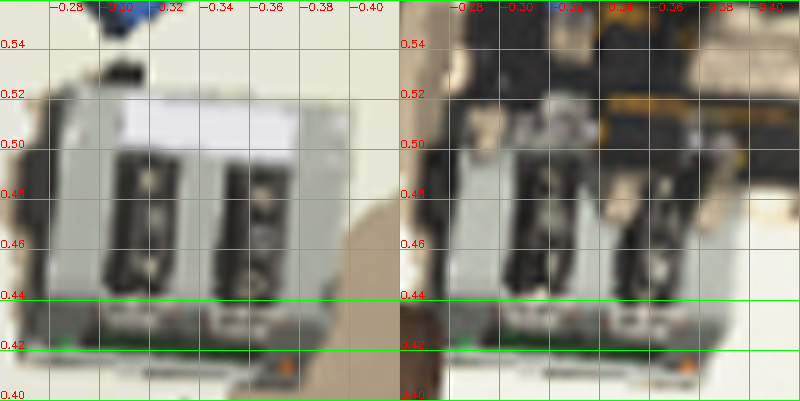

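```bash
python3 -m crank '{"dp":[[0,0,0],[-0.0038,0.0004,0.0019],[-0.0042,0.0004,0.0012],[-0.0043,0.0004,0.0003],[-0.0043,0.0004,-0.0004],[-0.004,0.0004,-0.0021],[0,0,0],[0,0,0],[0,0,0],[0,0,0]],"angular":[[0,0,0],[-1.01,-10.35,0],[-1.01,-10.35,0],[-1.01,-10.35,0],[-1.01,-10.35,0],[-1.01,-10.35,0],[0,0,0],[0,0,0],[0,0,0],[0,0,0]],"grip":[0.022,0.022,0.022,0.022,0.022,0.022,0.022,0.014,0.014,0.014]}' 12
python3 -m crank '{"dp":[[0.004,-0.0004,0.0011],[0.0043,-0.0004,0.0004],[0.0043,-0.0004,-0.0003],[0.0042,-0.0004,-0.0012],[0.0038,-0.0004,-0.0019],[0,0,0],[0,0,0],[0,0,0],[0,0,0],[0,0,0]],"angular":[[1.01,10.35,0],[1.01,10.35,0],[1.01,10.35,0],[1.01,10.35,0],[1.01,10.35,0],[0,0,0],[0,0,0],[0,0,0],[0,0,0],[0,0,0]],"grip":[0.014,0.014,0.014,0.014,0.014,0.014,0.014,0.014,0.014,0.014]}' 12
python3 ph.py -.022
python3 -m crank '{"dp":[[0,0,0],[-0.0038,0.0004,0.0019],[-0.0042,0.0004,0.0012],[-0.0043,0.0004,0.0003],[-0.0043,0.0004,-0.0004],[-0.004,0.0004,-0.0021],[0,0,0],[0,0,0],[0,0,0],[0,0,0]],"angular":[[0,0,0],[-1.01,-10.35,0],[-1.01,-10.35,0],[-1.01,-10.35,0],[-1.01,-10.35,0],[-1.01,-10.35,0],[0,0,0],[0,0,0],[0,0,0],[0,0,0]],"grip":[0.022,0.022,0.022,0.022,0.022,0.022,0.022,0.014,0.014,0.014]}' 12
python3 -m crank '{"dp":[[0.004,-0.0004,0.0011],[0.0043,-0.0004,0.0004],[0.0043,-0.0004,-0.0003],[0.0042,-0.0004,-0.0012],[0.0038,-0.0004,-0.0019],[0,0,0],[0,0,0],[0,0,0],[0,0,0],[0,0,0]],"angular":[[1.01,10.35,0],[1.01,10.35,0],[1.01,10.35,0],[1.01,10.35,0],[1.01,10.35,0],[0,0,0],[0,0,0],[0,0,0],[0,0,0],[0,0,0]],"grip":[0.014,0.014,0.014,0.014,0.014,0.014,0.014,0.014,0.014,0.014]}' 12
python3 ph.py -.022
```

```text
time: 35.25
eef_pos: [0.4588, -0.3617, 0.073]
tool_rot: [[-0.936, 0.089, 0.34], [0.088, 0.996, -0.018], [-0.341, 0.013, -0.94]]
contact_force: [-5.6, 7.4, 13.9]
finger_gap: 0.0156
finger_force: 12.0
time: 36.5
eef_pos: [0.4768, -0.3633, 0.0669]
tool_rot: [[-0.84, 0.104, -0.532], [0.081, 0.994, 0.066], [0.536, 0.012, -0.844]]
contact_force: [-6.3, 0.2, -12.9]
finger_gap: 0.0163
finger_force: 12.9
60:68 55:71 50:65 45:60 40:66 35:83 30:99 25:107 20:103 15:84 10:69 5:81 0:82 -5:97 -10:135 -15:133 -20:97 -25:63 -30:61 -35:67 -40:72 -45:75
time: 38.0
eef_pos: [0.4588, -0.3617, 0.0717]
tool_rot: [[-0.936, 0.089, 0.34], [0.088, 0.996, -0.018], [-0.34, 0.013, -0.94]]
contact_force: [-4.7, 8.3, 13.2]
finger_gap: 0.0158
finger_force: 12.0
time: 39.25
eef_pos: [0.4766, -0.3633, 0.0661]
tool_rot: [[-0.84, 0.104, -0.532], [0.081, 0.994, 0.066], [0.536, 0.012, -0.844]]
contact_force: [-5.9, 0.6, -11.7]
finger_gap: 0.016
finger_force: 19.8
60:59 55:61 50:58 45:61 40:84 35:108 30:111 25:92 20:62 15:69 10:93 5:88 0:76 -5:66 -10:65 -15:60 -20:79 -25:109 -30:119 -35:120 -40:113 -45:91
```

```bash
python3 -m crank '{"dp":[[0,0,0],[-0.0038,0.0004,0.0019],[-0.0042,0.0004,0.0012],[-0.0043,0.0004,0.0003],[-0.0043,0.0004,-0.0004],[-0.004,0.0004,-0.0001],[0,0,0],[0,0,0],[0,0,0],[0,0,0]],"angular":[[0,0,0],[-1.01,-10.35,0],[-1.01,-10.35,0],[-1.01,-10.35,0],[-1.01,-10.35,0],[-1.01,-10.35,0],[0,0,0],[0,0,0],[0,0,0],[0,0,0]],"grip":[0.022,0.022,0.022,0.022,0.022,0.022,0.022,0.014,0.014,0.014]}' 12
python3 -m crank '{"dp":[[0.004,-0.0004,0.0011],[0.0043,-0.0004,0.0004],[0.0043,-0.0004,-0.0003],[0.0042,-0.0004,-0.0012],[0.0038,-0.0004,-0.0019],[0,0,0],[0,0,0],[0,0,0],[0,0,0],[0,0,0]],"angular":[[1.01,10.35,0],[1.01,10.35,0],[1.01,10.35,0],[1.01,10.35,0],[1.01,10.35,0],[0,0,0],[0,0,0],[0,0,0],[0,0,0],[0,0,0]],"grip":[0.014,0.014,0.014,0.014,0.014,0.014,0.014,0.014,0.014,0.014]}' 12
python3 ph.py -.022
python3 -m crank '{"dp":[[0,0,0],[-0.0038,0.0004,0.0019],[-0.0042,0.0004,0.0012],[-0.0043,0.0004,0.0003],[-0.0043,0.0004,-0.0004],[-0.004,0.0004,-0.0011],[0,0,0],[0,0,0],[0,0,0],[0,0,0]],"angular":[[0,0,0],[-1.01,-10.35,0],[-1.01,-10.35,0],[-1.01,-10.35,0],[-1.01,-10.35,0],[-1.01,-10.35,0],[0,0,0],[0,0,0],[0,0,0],[0,0,0]],"grip":[0.022,0.022,0.022,0.022,0.022,0.022,0.022,0.014,0.014,0.014]}' 12
python3 -m crank '{"dp":[[0.004,-0.0004,0.0011],[0.0043,-0.0004,0.0004],[0.0043,-0.0004,-0.0003],[0.0042,-0.0004,-0.0012],[0.0038,-0.0004,-0.0019],[0,0,0],[0,0,0],[0,0,0],[0,0,0],[0,0,0]],"angular":[[1.01,10.35,0],[1.01,10.35,0],[1.01,10.35,0],[1.01,10.35,0],[1.01,10.35,0],[0,0,0],[0,0,0],[0,0,0],[0,0,0],[0,0,0]],"grip":[0.014,0.014,0.014,0.014,0.014,0.014,0.014,0.014,0.014,0.014]}' 12
python3 ph.py -.022
```

```text
time: 40.75
eef_pos: [0.4588, -0.3617, 0.0727]
tool_rot: [[-0.936, 0.089, 0.34], [0.088, 0.996, -0.018], [-0.34, 0.013, -0.94]]
contact_force: [-5.3, 7.9, 12.3]
finger_gap: 0.0158
finger_force: 12.0
time: 42.0
eef_pos: [0.4754, -0.3632, 0.0667]
tool_rot: [[-0.839, 0.105, -0.535], [0.081, 0.994, 0.067], [0.539, 0.013, -0.842]]
contact_force: [-10.6, 0.3, -12.7]
finger_gap: 0.0163
finger_force: 13.8
60:50 55:52 50:51 45:58 40:83 35:109 30:111 25:90 20:61 15:59 10:74 5:71 0:68 -5:66 -10:65 -15:59 -20:79 -25:109 -30:118 -35:117 -40:107 -45:85
time: 43.5
eef_pos: [0.4589, -0.3617, 0.0726]
tool_rot: [[-0.936, 0.089, 0.34], [0.088, 0.996, -0.018], [-0.34, 0.013, -0.94]]
contact_force: [-4.4, 6.6, 11.3]
finger_gap: 0.0156
finger_force: 12.0
time: 44.75
eef_pos: [0.4754, -0.3632, 0.0667]
tool_rot: [[-0.839, 0.105, -0.535], [0.081, 0.994, 0.067], [0.539, 0.013, -0.842]]
contact_force: [-10.2, -0.9, -12.3]
finger_gap: 0.0158
finger_force: 13.9
60:50 55:53 50:51 45:58 40:83 35:109 30:111 25:90 20:62 15:60 10:75 5:72 0:69 -5:66 -10:64 -15:59 -20:79 -25:109 -30:118 -35:118 -40:108 -45:85
```

```bash
python3 -m crank '{"dp":[[0,0,0],[0,0,0.002],[0,0,0],[0,0,0],[0,0,0],[0,0,0],[0,0,0],[0,0,0],[0,0,0],[0,0,0]],"angular":[[0,0,0],[0,0,0],[0,0,0],[0,0,0],[0,0,0],[0,0,0],[0,0,0],[0,0,0],[0,0,0],[0,0,0]],"grip":[0.022,0.022,0.022,0.014,0.014,0.014,0.014,0.014,0.014,0.014]}' 12
python3 -m crank '{"dp":[[-0.0038,0.0004,0.0019],[-0.0042,0.0004,0.0012],[-0.0043,0.0004,0.0003],[-0.0043,0.0004,-0.0004],[-0.004,0.0004,-0.0011],[0,0,0],[0,0,0],[0,0,0],[0,0,0],[0,0,0]],"angular":[[-1.01,-10.35,0],[-1.01,-10.35,0],[-1.01,-10.35,0],[-1.01,-10.35,0],[-1.01,-10.35,0],[0,0,0],[0,0,0],[0,0,0],[0,0,0],[0,0,0]],"grip":[0.014,0.014,0.014,0.014,0.014,0.014,0.014,0.014,0.014,0.014]}' 12
python3 -m crank '{"dp":[[0,0,0],[0,0,0],[0.0039,-0.0004,0.0007],[0.0036,-0.0004,0.0002],[0,0,0],[0,0,0],[0,0,0],[0,0,0],[0,0,0],[0,0,0]],"angular":[[0,0,0],[0,0,0],[1.01,10.35,0],[1.01,10.35,0],[0.37,3.78,0],[0,0,0],[0,0,0],[0,0,0],[0,0,0],[0,0,0]],"grip":[0.022,0.022,0.022,0.022,0.022,0.022,0.014,0.014,0.014,0.014]}' 12
python3 ph.py -.022; python3 ph.py .022
```

```text
time: 46.25
eef_pos: [0.4783, -0.3637, 0.0721]
tool_rot: [[-0.845, 0.103, -0.525], [0.081, 0.995, 0.065], [0.529, 0.013, -0.848]]
contact_force: [3.1, 4.7, 2.9]
finger_gap: 0.0153
finger_force: 12.0
time: 47.5
eef_pos: [0.4561, -0.3614, 0.0737]
tool_rot: [[-0.937, 0.09, 0.337], [0.09, 0.996, -0.017], [-0.337, 0.014, -0.941]]
contact_force: [-6.1, 6.3, 7.8]
finger_gap: 0.016
finger_force: 12.0
time: 48.75
eef_pos: [0.464, -0.3623, 0.0744]
tool_rot: [[-0.992, 0.098, -0.078], [0.097, 0.995, 0.023], [0.08, 0.015, -0.997]]
contact_force: [2.7, 4.7, -5.0]
finger_gap: 0.0157
finger_force: 12.0
60:32 55:33 50:32 45:32 40:32 35:32 30:33 25:33 20:33 15:33 10:34 5:35 0:36 -5:37 -10:37 -15:35 -20:33 -25:34 -30:34 -35:38 -40:44 -45:50
60:43 55:44 50:47 45:50 40:49 35:46 30:40 25:37 20:41 15:46 10:48 5:49 0:51 -5:52 -10:50 -15:46 -20:46 -25:60 -30:97 -35:104 -40:81 -45:51
```

```bash
python3 -m crank '{"dp":[[-0.0033,0.0003,0],[-0.0033,0.0003,-0.0004],[-0.0032,0.0003,-0.0009],[0,0,0],[0,0,0],[0,0,0],[0,0,0],[0,0,0],[0,0,0],[0,0,0]],"angular":[[-0.81,-8.26,0],[-0.81,-8.26,0],[-0.81,-8.26,0],[0,0,0],[0,0,0],[0,0,0],[0,0,0],[0,0,0],[0,0,0],[0,0,0]],"grip":[0.014,0.014,0.014,0.014,0.014,0.014,0.014,0.014,0.014,0.014]}' 12
python3 -m crank '{"dp":[[0,0,0],[0,0,0],[0,0,0.02],[0,0,0.03],[0,0.02,0.04],[0,0.06,0],[0,0.06,0],[0,0.06,0],[0,0.06,0],[0,0.06,0]],"angular":[[0,0,0],[0,0,0],[0,0,0],[0,0,0],[0,0,0],[0.97,9.95,0],[0.97,9.95,0],[0,0,0],[0,0,0],[0,0,0]],"grip":[0.026,0.026,0.026,0.026,0.026,0.026,0.026,0.026,0.026,0.026]}' 12
python3 - <<'E'
from wheels import *; import pickle
s,q=avg("top",10),avg("scene",10); pickle.dump((s,q),open("s4.pkl","wb")); sheet(s,q,"w4.png")
E
```

```text
time: 50.5
eef_pos: [0.4526, -0.3611, 0.0731]
tool_rot: [[-0.936, 0.091, 0.341], [0.09, 0.996, -0.018], [-0.342, 0.014, -0.94]]
contact_force: [-6.8, 6.9, 5.8]
finger_gap: 0.0157
finger_force: 12.0
time: 51.75
eef_pos: [0.4553, -0.0404, 0.1639]
tool_rot: [[-0.995, 0.096, 0.007], [0.096, 0.995, 0.012], [-0.006, 0.013, -1.0]]
contact_force: [0.9, -0.3, -0.1]
finger_gap: 0.0261
finger_force: 0.0
```

View pics/w4.png

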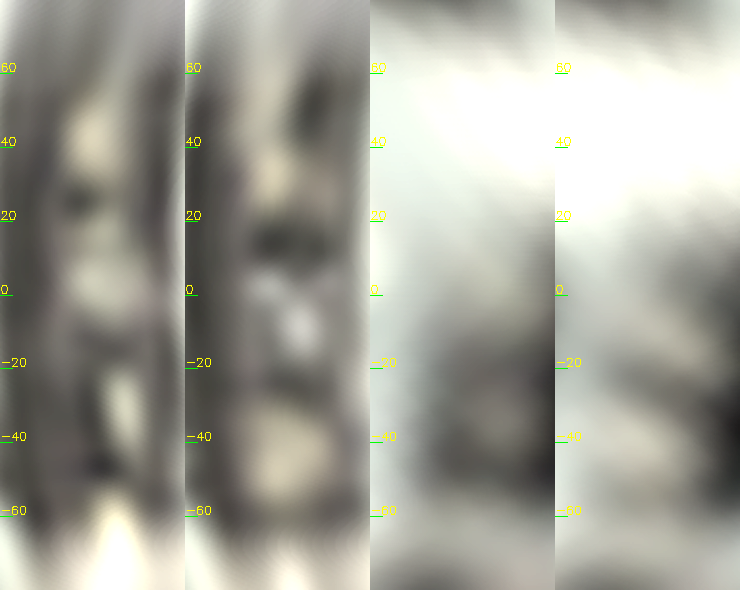

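```bash
cat > win.py <<'E'
from wheels import *; import pickle,sys
def winpic(s,lo=-125,hi=10,R=.031,YH=.045):
    A=np.radians(np.arange(hi,lo,-.3)); Y=np.arange(YH,-YH,-.0002)
    a,y=np.meshgrid(A,Y,indexing="ij"); lx=R*np.sin(a); c,n=np.cos(YAW),np.sin(YAW)
    P=np.stack([CX+c*lx-n*y,CY+n*lx+c*y,.05+R*np.cos(a)],-1); m=proj(s,P).astype(np.float32)
    im=np.clip(cv2.remap(s["color"].astype(np.float32),m[...,0],m[...,1],cv2.INTER_CUBIC)*1.2,0,255).astype(np.uint8)[...,::-1].copy()
    for d in range(lo//10*10,hi,10):
        r=int((hi-d)/.3); cv2.line(im,(0,r),(8,r),(0,255,0),1); cv2.putText(im,str(d),(0,r-2),0,.35,(0,0,255),1)
    return im
if __name__=="__main__":
    s,q=pickle.load(open(sys.argv[1],"rb"))
    im=np.hstack([winpic(q),winpic(s)[:,:340]]); print(im.shape); cv2.imwrite("pics/"+sys.argv[2],im[:, :800])
E
python3 win.py s4.pkl w5.png
```

```text
(450, 790, 3)
```

View pics/w5.png

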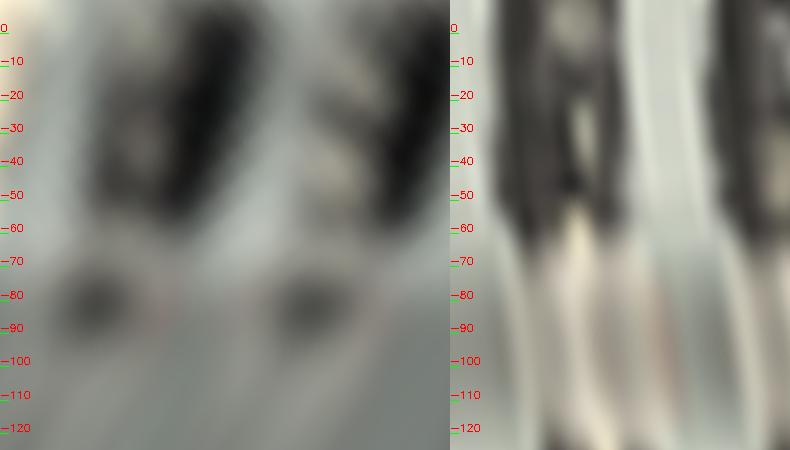

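```bash
cat > tf.py <<'E'
from wheels import *; import pickle,sys
from scipy.ndimage import gaussian_filter
F=cv2.FONT_HERSHEY_SIMPLEX
def strip(w,h,th):
    "unwrapped texture of the whole rim, 0.5deg/row, .25 mm/col(64 cols=16mm); digit d centred at angle -36*d... row index=(angle) increasing downward"
    T=np.zeros((720,64),np.float32)
    for d in range(10):
        g=np.zeros((60,60),np.uint8); cv2.putText(g,str(d),(10,50),F,1.5,255,5); 
        x,y,ww,hh=cv2.boundingRect(g); g=g[y:y+hh,x:x+ww]
        k=w*.35/w if d==1 else 1
        W=max(int(w/.25*(ww/ (29.))),2); H=int(h/.03/np.radians(.5)/1000); g=cv2.resize(g,(W,H),interpolation=cv2.INTER_AREA)
        r0=(d*72-H//2); rows=np.arange(r0,r0+H)%720; T[rows[:,None],np.arange(32-W//2,32-W//2+W)[None]]=g
    return T
def evalw(s,off,sig=(0,0)):
    im=rim(s,off).mean(-1).astype(np.float32)   # rows hi..lo: angle 80 downwards, .5deg
    im=im[40:260,16:80]                          # 60..-50
    ang=np.arange(60,-50,-.5); out=[]
    best=[]
    for w in(6,8,10):
      for h in(8,10,12):
        T=gaussian_filter(strip(w,h,5),(7,6),mode=("wrap","nearest"))
        x=im-gaussian_filter(im,(30,60))
        for val in np.arange(-.3,9.4,.02):
            # window at -72+0: digit d at angle A=-72-36*(d-val)
            d=(-72-ang)/36+val; rows=np.round(d*72).astype(int)%720
            t=T[rows]; t=t-gaussian_filter(t,(30,60))
            c=(t*x).sum()/np.sqrt((t*t).sum()*(x*x).sum()); best.append((c,val,w,h))
    best.sort(reverse=True); seen=[]
    for b in best:
        if all(abs(b[1]-o[1])>.4 for o in seen): seen.append(b)
        if len(seen)>4: break
    return [tuple(round(float(v),2) for v in b) for b in seen]
if __name__=="__main__":
    for f in sys.argv[1:]:
        s=pickle.load(open(f,"rb"))[0]
        for off in(.022,-.022): print(f,off,evalw(s,off))
E
python3 tf.py s0.pkl s4.pkl
```

```text
s0.pkl 0.022 [(0.73, 5.08, 10.0, 8.0), (0.72, 9.06, 10.0, 8.0), (0.72, 1.08, 10.0, 8.0), (0.69, 2.06, 10.0, 8.0), (0.68, 7.08, 10.0, 8.0)]
s0.pkl -0.022 [(0.78, 0.86, 10.0, 10.0), (0.75, 6.86, 10.0, 10.0), (0.73, 1.88, 10.0, 10.0), (0.72, 4.88, 10.0, 8.0), (0.72, 5.88, 10.0, 8.0)]
s4.pkl 0.022 [(0.61, 1.16, 10.0, 12.0), (0.6, 2.18, 6.0, 10.0), (0.6, 4.16, 10.0, 10.0), (0.56, 8.14, 8.0, 10.0), (0.56, 0.14, 10.0, 10.0)]
s4.pkl -0.022 [(0.7, -0.16, 10.0, 10.0), (0.69, 6.86, 10.0, 10.0), (0.68, 0.86, 10.0, 10.0), (0.67, 4.86, 10.0, 8.0), (0.66, 2.86, 8.0, 10.0)]
```

```bash
python3 -m crank '{"dp":[[0.0027,-0.0557,0],[0.0027,-0.0557,0],[0.0027,-0.0557,0],[0.0027,-0.0557,0],[0.0029,-0.0556,0],[0,0,-0.03],[0,0,-0.03],[0,0,-0.0284],[0,0,0],[0,0,0]],"angular":[[-0.69,0.4,0],[0,0,0],[0,0,0],[0,0,0],[0,0,0],[0,0,0],[0,0,0],[0,0,0],[0,0,0],[0,0,0]],"grip":[0.024,0.024,0.024,0.024,0.024,0.024,0.024,0.024,0.024,0.024]}' 12
python3 -m crank '{"dp":[[0,0,0],[0,0,0],[0,0,0],[0,0,0],[-0.0012,0.0001,0],[-0.0012,0.0001,0],[0,0,0],[0,0,0],[0,0,0],[0,0,0]],"angular":[[0,0,0],[0,0,0],[0,0,0],[0,0,0],[-0.28,-2.89,0],[-0.28,-2.89,0],[0,0,0],[0,0,0],[0,0,0],[0,0,0]],"grip":[0.014,0.014,0.014,0.014,0.014,0.014,0.014,0.014,0.014,0.014]}' 12
python3 -m crank '{"dp":[[0,0,0],[0,0,0],[0,0,0.03],[-0.0009,-0.022,0],[-0.0009,-0.022,0],[0,0,-0.015],[0,0,-0.015],[0,0,0],[0,0,0],[0,0,0]],"angular":[[0,0,0],[0,0,0],[0,0,0],[0.28,2.89,0],[0.28,2.89,0],[0,0,0],[0,0,0],[0,0,0],[0,0,0],[0,0,0]],"grip":[0.024,0.024,0.024,0.024,0.024,0.024,0.024,0.014,0.014,0.014]}' 12
python3 -m crank '{"dp":[[0.0012,-0.0001,0],[0.0011,-0.0001,0],[0,0,0],[0,0,0],[0,0,0],[0,0,0],[0,0,0.03],[0,0.02,0.04],[0,0.06,0],[0,0.06,0]],"angular":[[0.25,2.59,0],[0.25,2.59,0],[0,0,0],[0,0,0],[0,0,0],[0,0,0],[0,0,0],[0,0,0],[-0.25,-2.59,0],[-0.25,-2.59,0]],"grip":[0.014,0.014,0.014,0.014,0.024,0.024,0.024,0.024,0.024,0.024]}' 12
```

```text
time: 54.0
eef_pos: [0.4691, -0.3207, 0.0759]
tool_rot: [[-0.995, 0.095, -0.0], [0.095, 0.995, 0.001], [0.0, 0.001, -1.0]]
contact_force: [0.3, -0.2, 1.1]
finger_gap: 0.0241
finger_force: 0.0
time: 55.25
eef_pos: [0.4669, -0.3186, 0.0764]
tool_rot: [[-0.99, 0.096, 0.102], [0.095, 0.995, -0.007], [-0.102, 0.003, -0.995]]
contact_force: [-0.6, 12.8, 7.3]
finger_gap: 0.016
finger_force: 12.0
time: 56.5
eef_pos: [0.4628, -0.3622, 0.0734]
tool_rot: [[-0.995, 0.097, -0.004], [0.097, 0.995, 0.004], [0.004, 0.004, -1.0]]
contact_force: [0.3, 5.8, -10.3]
finger_gap: 0.0163
finger_force: 12.0
time: 57.75
eef_pos: [0.4673, -0.2236, 0.1461]
tool_rot: [[-0.995, 0.097, 0.003], [0.097, 0.995, 0.001], [-0.003, 0.001, -1.0]]
contact_force: [0.6, 0.5, -0.1]
finger_gap: 0.0242
finger_force: 0.0
```

```bash
python3 -m crank '{"dp":[[-0.0053,0.0591,-0.0028],[-0.0053,0.0591,-0.0028],[-0.0053,0.0591,-0.0028],[-0.0053,0.0591,-0.0028],[-0.0053,0.0591,-0.0028],[-0.0053,0.0591,-0.0028],[-0.0053,0.0591,-0.0028],[-0.0053,0.0591,-0.0028],[-0.0053,0.0591,-0.0028],[-0.0053,0.0591,-0.0028]],"angular":[[0.05,-1.4,0.77],[0.05,-1.4,0.77],[0.05,-1.4,0.77],[0.05,-1.4,0.77],[0.05,-1.4,0.77],[0.05,-1.4,0.77],[0.05,-1.4,0.77],[0.05,-1.4,0.77],[0.05,-1.4,0.77],[0.05,-1.4,0.77]],"grip":[0.026,0.026,0.026,0.026,0.026,0.026,0.026,0.026,0.026,0.026]}' 12
python3 - <<'E'
import warnings; warnings.filterwarnings("ignore")
from tf import *
s,q=avg("top",10),avg("scene",3); pickle.dump((s,q),open("s5.pkl","wb"))
for off in(.022,-.022): print(off,evalw(s,off))
S=arm.state(); print(S["time"],S["eef_pos"],np.round(S["tool_rot"],3).tolist())
E
```

```text
time: 59.0
eef_pos: [0.4144, 0.3688, 0.1189]
tool_rot: [[-0.97, -0.047, 0.238], [-0.041, 0.999, 0.029], [-0.239, 0.018, -0.971]]
contact_force: [0.0, 0.9, -0.7]
finger_gap: 0.0258
finger_force: 0.0
0.022 [(0.58, 1.02, 10.0, 12.0), (0.58, 4.02, 10.0, 10.0), (0.57, 2.0, 6.0, 10.0), (0.54, 6.02, 10.0, 12.0), (0.54, 7.98, 8.0, 10.0)]
-0.022 [(0.75, 3.98, 10.0, 10.0), (0.74, 5.02, 10.0, 10.0), (0.71, 9.0, 8.0, 10.0), (0.7, -0.02, 8.0, 10.0), (0.7, 3.04, 8.0, 8.0)]
59.65 [0.41511004 0.36576636 0.11812437] [[-0.971, -0.042, 0.236], [-0.037, 0.999, 0.027], [-0.237, 0.017, -0.971]]
```

```bash
python3 -m crank '{"dp":[[0,0.002,0],[0.0058,0.0001,-0.024],[0.0058,0.0001,-0.024],[0.0058,0.0002,-0.024],[0.004,0.0001,-0.016],[0.002,0.0001,-0.0087],[0,0,0],[0,0,0],[0,0,0],[0,0,0]],"angular":[[-1.0,-0.35,0],[0,0,0],[0,0,0],[0,0,0],[0,0,0],[0,0,0],[0,0,0],[0,0,0],[0,0,0],[0,0,0]],"grip":[0.026,0.026,0.026,0.026,0.026,0.026,0.026,0.026,0.026,0.026]}' 30
```

```text
time: 60.9
eef_pos: [0.4481, 0.3672, 0.0308]
tool_rot: [[-0.977, -0.056, 0.207], [-0.054, 0.998, 0.014], [-0.207, 0.002, -0.978]]
contact_force: [0.6, 0.4, 0.2]
finger_gap: 0.0256
finger_force: 0.0
```

```bash
python3 -c "
from h import *
S=arm.state(); print(S['time'],S['eef_pos'],np.round(S['tool_rot'],3).tolist(),np.round(S['qpos'],1),S['contact_force'],S['joint_efforts'])"
```

```text
60.9 [0.44807074 0.36719868 0.03081757] [[-0.977, -0.056, 0.207], [-0.054, 0.998, 0.014], [-0.207, 0.002, -0.978]] [  63.9   18.8  -42.7   25.5  -24.7 -173.6] [0.56433194 0.38675194 0.20936845] [-2.05749071e-03 -4.44459772e+01  1.79665285e+01  3.43870483e+00
  3.28464049e-02  7.60257215e-03]
```

```bash
python3 -m crank '{"dp":[[-0.015,0,0.05],[-0.01,0,0.04],[0,0,0],[0,0,0],[0,0,0],[0,0,0],[0,0,0],[0,0,0],[0,0,0],[0,0,0]],"angular":[[0,0,0],[0,0,0],[-2.56,-0.09,10.28],[-2.56,-0.09,10.28],[-2.56,-0.09,10.28],[-2.56,-0.09,10.28],[-2.56,-0.09,10.28],[-2.56,-0.09,10.28],[-2.56,-0.09,10.28],[-2.56,-0.09,10.28]],"grip":[0.026,0.026,0.026,0.026,0.026,0.026,0.026,0.026,0.026,0.026]}' 30
python3 -m crank '{"dp":[[0,0,0],[0,0,0],[0,0,0],[0,0,0],[0,0,0],[0,0,0],[0,0,0],[0,0,0],[0,0,0],[0,0,0]],"angular":[[-2.56,-0.09,10.27],[-2.56,-0.09,10.27],[-2.56,-0.09,10.27],[-2.56,-0.09,10.27],[-2.56,-0.09,10.27],[-2.56,-0.09,10.27],[-2.56,-0.09,10.27],[-2.56,-0.09,10.27],[-2.56,-0.09,10.27],[0,0,0]],"grip":[0.026,0.026,0.026,0.026,0.026,0.026,0.026,0.026,0.026,0.026]}' 30
cat > aim.py <<'E'
# usage: aim.py x y z yaw tilt : rotation vector (deg) & shift from present pose; tool y along (+/-)yaw'd y, tool z=-(sin t x',0,cos t)
from h import *; import sys
from scipy.spatial.transform import Rotation as Q
x,y,z,yaw,tilt=map(float,sys.argv[1:6]); S=arm.state(); T=np.array(S["tool_rot"])
best=None
for k in(0,180):
    R=(Q.from_euler("z",yaw,degrees=True)*Q.from_euler("y",tilt,degrees=True)*Q.from_euler("x",180,degrees=True)*Q.from_euler("z",k,degrees=True))
    v=(R*Q.from_matrix(T).inv()).as_rotvec(degrees=True)
    if best is None or np.linalg.norm(v)<np.linalg.norm(best): best=v
print("t",S["time"],"pos",np.round(S["eef_pos"],4),"dp",np.round(np.array([x,y,z])-S["eef_pos"],4),"rot",best.round(2),"q6",round(S["qpos"][5],1),"F",np.round(S["contact_force"],1),"gap",round(S["finger_gap"],4))
E
python3 aim.py .4385 .3684 .0214 2.1 -14
```

```text
time: 62.15
eef_pos: [0.423, 0.367, 0.1205]
tool_rot: [[-0.037, -0.971, 0.234], [-0.999, 0.032, -0.027], [0.019, -0.235, -0.972]]
contact_force: [0.3, -0.6, 0.0]
finger_gap: 0.0261
finger_force: 0.0
time: 63.4
eef_pos: [0.423, 0.3668, 0.1206]
tool_rot: [[0.96, 0.052, 0.277], [0.053, -0.999, 0.004], [0.277, 0.011, -0.961]]
contact_force: [0.4, 0.2, -0.5]
finger_gap: 0.0262
finger_force: 0.0
t 63.4 pos [0.423  0.3668 0.1206] dp [ 0.0155  0.0016 -0.0992] rot [ 0.51  2.09 -0.88] q6 2.3 F [ 0.4  0.2 -0.5] gap 0.0262
```

```bash
python3 -m crank '{"dp":[[-0.009,0.0007,0],[0.006,0.0002,-0.0245],[0.006,0.0002,-0.0245],[0.006,0.0002,-0.0245],[0.0045,0.0002,-0.0165],[0.002,0.0001,-0.009],[0,0,0],[0,0,0],[0,0,0],[0,0,0]],"angular":[[0.51,2.09,-0.88],[0,0,0],[0,0,0],[0,0,0],[0,0,0],[0,0,0],[0,0,0],[0,0,0],[0,0,0],[0,0,0]],"grip":[0.026,0.026,0.026,0.026,0.026,0.026,0.026,0.026,0.026,0.026]}' 30
python3 aim.py .4385 .3684 .0214 2.1 -14
```

```text
time: 64.65
eef_pos: [0.4387, 0.369, 0.0219]
tool_rot: [[0.97, 0.038, 0.242], [0.036, -0.999, 0.01], [0.242, -0.0, -0.97]]
contact_force: [-0.3, 0.7, 0.4]
finger_gap: 0.0261
finger_force: 0.0
t 64.65 pos [0.4387 0.369  0.0219] dp [-0.0002 -0.0006 -0.0005] rot [-0.03  0.02 -0.06] q6 -7.2 F [-0.3  0.7  0.4] gap 0.0261
```

```bash
python3 -m crank '{"dp":[[-0.0007,-0.0005,0.0022],[0,0,0],[0,0,0],[0,0,0],[0,0,0],[-0.005,0,0.02],[-0.007,0,0.03],[0,0,0.04],[0,0,0],[0,0,0]],"angular":[[0,0,0],[0,0,0],[0,0,0],[0,0,0],[0,0,0],[0,0,0],[0,0,0],[0,0,0],[0,0,0],[0,0,0]],"grip":[0.026,0.015,0.015,0.015,0.015,0.015,0.015,0.015,0.015,0.015]}' 30
python3 -c "
import numpy as np
c,n=np.cos(.0489),np.sin(.0489)
for ly in(.0705,.0235,-.0235,-.0705): print(ly,.438-n*ly,-.0412+c*ly)"
python3 aim.py .4346 .0292 .08 2.8 0
```

```text
time: 65.9
eef_pos: [0.4257, 0.3675, 0.113]
tool_rot: [[0.97, 0.037, 0.241], [0.037, -0.999, 0.008], [0.241, 0.001, -0.97]]
contact_force: [-0.3, -0.9, -2.2]
finger_gap: 0.0214
finger_force: 30.0
0.0705 0.4345539237652274 0.02921572664244923
0.0235 0.4368513079217425 -0.017728091119183588
-0.0235 0.4391486920782575 -0.06467190888081642
-0.0705 0.4414460762347726 -0.11161572664244923
t 65.9 pos [0.4257 0.3675 0.113 ] dp [ 0.0089 -0.3383 -0.033 ] rot [-0.55 13.96  0.65] q6 6.1 F [-0.3 -0.9 -2.2] gap 0.0214
```

```bash
python3 -m crank '{"dp":[[0.0011,-0.0423,0],[0.0011,-0.0423,0],[0.0011,-0.0423,0],[0.0011,-0.0423,0],[0.0011,-0.0423,0],[0.0011,-0.0423,0],[0.0011,-0.0423,0],[0.0012,-0.0422,0],[0,0,-0.033],[0,0,0]],"angular":[[-0.07,1.745,0.08],[-0.07,1.745,0.08],[-0.07,1.745,0.08],[-0.07,1.745,0.08],[-0.07,1.745,0.08],[-0.07,1.745,0.08],[-0.07,1.745,0.08],[-0.07,1.745,0.08],[0,0,0],[0,0,0]],"grip":[0.015,0.015,0.015,0.015,0.015,0.015,0.015,0.015,0.015,0.015]}' 30
python3 - <<'E'
from fit import *; import warnings; warnings.filterwarnings("ignore")
s=avg("top",6); a=(.36,.52,-.15,.09); cv2.imwrite("pics/p1.png",grid(ortho(s,*a,.02,.4),*a,.4,.02))
C=cloud(s);
E
python3 aim.py .4346 .0292 .0155 2.8 0
```

```text
time: 67.15
eef_pos: [0.4323, 0.0276, 0.0779]
tool_rot: [[0.999, 0.047, -0.006], [0.047, -0.999, -0.003], [-0.006, 0.003, -1.0]]
contact_force: [-0.3, 0.2, -1.1]
finger_gap: 0.0213
finger_force: 30.0
t 67.45 pos [0.4353 0.0304 0.0813] dp [-0.0007 -0.0012 -0.0658] rot [-0.04  0.09 -0.08] q6 62.8 F [ 0.5  0.3 -1.7] gap 0.0216
```

View pics/p1.png

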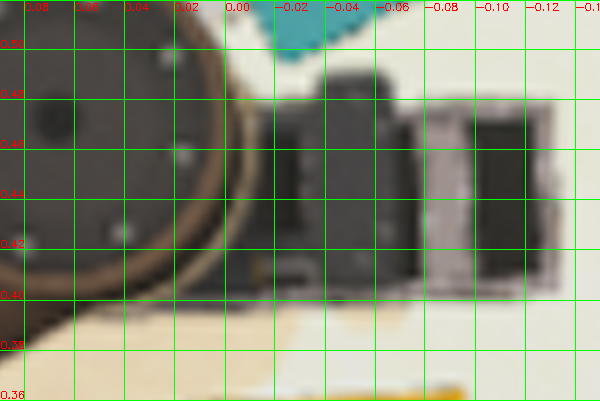

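```bash
python3 -m crank '{"dp":[[-0.0007,-0.0012,-0.03],[0,0,-0.02],[0,0,-0.008],[0,0,-0.004],[0,0,-0.003],[0,0,0],[0,0,0],[0,0,0],[0,0,0],[0,0,0]],"angular":[[0,0,0],[0,0,0],[0,0,0],[0,0,0],[0,0,0],[0,0,0],[0,0,0],[0,0,0],[0,0,0],[0,0,0]],"grip":[0.015,0.015,0.015,0.015,0.015,0.015,0.015,0.015,0.015,0.015]}' 30
python3 aim.py .4346 .0292 .0155 2.8 0
```

```text
time: 68.7
eef_pos: [0.4347, 0.0289, 0.016]
tool_rot: [[0.999, 0.049, 0.002], [0.049, -0.999, 0.001], [0.002, -0.001, -1.0]]
contact_force: [-1.4, 1.1, 7.1]
finger_gap: 0.0212
finger_force: 30.0
t 68.7 pos [0.4347 0.0289 0.016 ] dp [-0.0001  0.0003 -0.0005] rot [-0.04  0.09 -0.03] q6 62.9 F [-1.4  1.1  7.1] gap 0.0212
```

```bash
python3 -m crank '{"dp":[[0,0,0],[0,0,0],[0,0,0.0475],[0,0,0.0475],[-0.0032,0.0525,0],[-0.0032,0.0525,0],[-0.0032,0.0525,0],[-0.0032,0.0525,0],[-0.0034,0.0525,0],[0,0,0]],"angular":[[0,0,0],[0,0,0],[0,0,0],[0,0,0],[0.1,-2.8,-0.14],[0.1,-2.8,-0.14],[0.1,-2.8,-0.14],[0.1,-2.8,-0.14],[0.1,-2.8,-0.14],[0,0,0]],"grip":[0.027,0.027,0.026,0.026,0.026,0.026,0.026,0.026,0.026,0.026]}' 30
python3 - <<'E'
from fit import *; import warnings; warnings.filterwarnings("ignore")
s=avg("top",6); import pickle; pickle.dump((s,s),open("s6.pkl","wb"))
a=(.36,.52,-.15,.09); b=(.36,.60,-.30,-.15)
cv2.imwrite("pics/p2.png",np.hstack([grid(ortho(s,*a,.02,.5),*a,.5,.02)[:320],grid(ortho(s,*b,.02,.5),*b,.5,.02)[40:360]]))
E
python3 aim.py .4403 .2922 .0239 2.1 -14
```

```text
time: 69.95
eef_pos: [0.4171, 0.2939, 0.1102]
tool_rot: [[0.969, 0.041, 0.243], [0.041, -0.999, 0.008], [0.243, 0.002, -0.97]]
contact_force: [-0.4, -0.9, -0.2]
finger_gap: 0.0262
finger_force: 0.0
t 70.25 pos [0.4182 0.2901 0.1106] dp [ 0.0221  0.0021 -0.0867] rot [0.08 0.02 0.09] q6 7.9 F [-0.   0.  -0.5] gap 0.0262
```

View pics/p2.png

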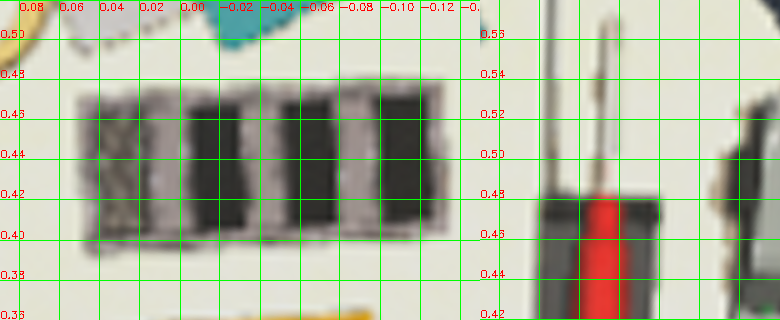

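```bash
python3 -m crank '{"dp":[[0.006,0.0008,-0.0245],[0.006,0.0004,-0.0245],[0.006,0.0002,-0.0245],[0.0041,0.0002,-0.0132],[0,0,0],[0,0,0],[0,0,0],[0,0,0],[0,0,0],[0,0,0]],"angular":[[0,0,0],[0,0,0],[0,0,0],[0,0,0],[0,0,0],[0,0,0],[0,0,0],[0,0,0],[0,0,0],[0,0,0]],"grip":[0.026,0.026,0.026,0.026,0.026,0.026,0.015,0.015,0.015,0.015]}' 30
python3 aim.py .4403 .2922 .0239 2.1 -14
```

```text
time: 71.5
eef_pos: [0.4403, 0.293, 0.0246]
tool_rot: [[0.969, 0.037, 0.243], [0.036, -0.999, 0.008], [0.243, 0.001, -0.97]]
contact_force: [-1.9, -2.2, 7.1]
finger_gap: 0.0214
finger_force: 30.0
t 71.5 pos [0.4403 0.293  0.0246] dp [ 0.     -0.0008 -0.0007] rot [ 0.04  0.09 -0.01] q6 -8.7 F [-1.9 -2.2  7.1] gap 0.0214
```

```bash
python3 -m crank '{"dp":[[-0.005,0,0.02],[-0.007,0,0.03],[0.0016,-0.0511,0.03],[0.0016,-0.0511,0],[0.0016,-0.0511,0],[0.0016,-0.0511,0],[0.0016,-0.0511,0],[0.0016,-0.0511,0],[0.0016,-0.0511,0],[0,0,0]],"angular":[[0,0,0],[0,0,0],[-0.08,2.0,0.1],[-0.08,2.0,0.1],[-0.08,2.0,0.1],[-0.08,2.0,0.1],[-0.08,2.0,0.1],[-0.08,2.0,0.1],[-0.08,2.0,0.1],[0,0,0]],"grip":[0.015,0.015,0.015,0.015,0.015,0.015,0.015,0.015,0.015,0.015]}' 30
python3 -m crank '{"dp":[[0,0,-0.03],[0,0,-0.03],[0,0,-0.01],[0,0,0],[0,0,0],[0,0,0],[0,0,0],[0,0,0],[0,0,0],[0,0,0]],"angular":[[0,0,0],[0,0,0],[0,0,0],[0,0,0],[0,0,0],[0,0,0],[0,0,0],[0,0,0],[0,0,0],[0,0,0]],"grip":[0.015,0.015,0.015,0.015,0.015,0.015,0.015,0.015,0.015,0.015]}' 30
python3 aim.py .4391 -.0647 .0155 2.8 0
```

```text
time: 72.75
eef_pos: [0.4391, -0.0677, 0.1035]
tool_rot: [[0.999, 0.044, -0.001], [0.044, -0.999, -0.001], [-0.001, 0.0, -1.0]]
contact_force: [0.2, -0.2, -1.5]
finger_gap: 0.0208
finger_force: 30.0
time: 74.0
eef_pos: [0.4392, -0.0651, 0.0338]
tool_rot: [[0.999, 0.049, 0.0], [0.049, -0.999, -0.001], [0.0, 0.001, -1.0]]
contact_force: [-0.0, 0.3, -1.3]
finger_gap: 0.0212
finger_force: 30.0
t 74.0 pos [ 0.4392 -0.0651  0.0338] dp [-0.0001  0.0004 -0.0183] rot [ 0.05  0.01 -0.02] q6 75.5 F [-0.   0.3 -1.3] gap 0.0212
```

```bash
python3 -m crank '{"dp":[[0,0.0004,-0.01],[0,0,-0.005],[0,0,-0.003],[0,0,0],[0,0,0],[0,0,0],[0,0,0],[0,0,0.045],[0,0,0.045],[0,0,0]],"angular":[[0,0,0],[0,0,0],[0,0,0],[0,0,0],[0,0,0],[0,0,0],[0,0,0],[0,0,0],[0,0,0],[0,0,0]],"grip":[0.015,0.015,0.015,0.015,0.027,0.027,0.027,0.027,0.04,0.04]}' 30
python3 -m crank '{"dp":[[-0.0019,-0.0487,0],[-0.0019,-0.0487,0],[-0.0019,-0.0487,0],[0,0,0],[0,0,0],[0,0,0],[0,0,0],[0,0,0],[0,0,0],[0,0,0]],"angular":[[0,0,-1.67],[0,0,-1.67],[0,0,-1.66],[0,0,0],[0,0,0],[0,0,0],[0,0,0],[0,0,0],[0,0,0],[0,0,0]],"grip":[0.042,0.042,0.042,0.042,0.042,0.042,0.042,0.042,0.042,0.042]}' 30
python3 - <<'E'
from fit import *; import warnings; warnings.filterwarnings("ignore")
s=avg("top",6); import pickle; pickle.dump((s,s),open("s7.pkl","wb"))
a=(.38,.60,-.30,.06); cv2.imwrite("pics/p3.png",grid(ortho(s,*a,.02,.5),*a,.5,.02))
C=cloud(s); m=(C[...,0]>.48)&(C[...,0]<.58)&(C[...,1]<-.185)&(C[...,1]>-.24)&(C[...,2]>.012)&(C[...,2]<.05); print(np.round(C[m][::3],3).tolist())
E
python3 aim.py .4335 -.2109 .015 -2.2 0
```

```text
time: 75.25
eef_pos: [0.4416, -0.0642, 0.1089]
tool_rot: [[0.999, 0.05, 0.007], [0.05, -0.999, 0.001], [0.007, -0.0, -1.0]]
contact_force: [-0.5, -0.1, -0.6]
finger_gap: 0.0386
finger_force: 0.0
time: 76.5
eef_pos: [0.4336, -0.2106, 0.1059]
tool_rot: [[0.999, -0.038, 0.001], [-0.038, -0.999, -0.001], [0.001, 0.001, -1.0]]
contact_force: [-0.7, 0.6, 0.3]
finger_gap: 0.0421
finger_force: 0.0
[[0.57, -0.215, 0.02], [0.562, -0.215, 0.024], [0.551, -0.214, 0.023], [0.539, -0.214, 0.023]]
t 76.8 pos [ 0.4335 -0.2108  0.1058] dp [ 0.     -0.0001 -0.0908] rot [ 0.04  0.01 -0.01] q6 90.2 F [-0.2  0.5 -0.3] gap 0.0418
```

View pics/p3.png

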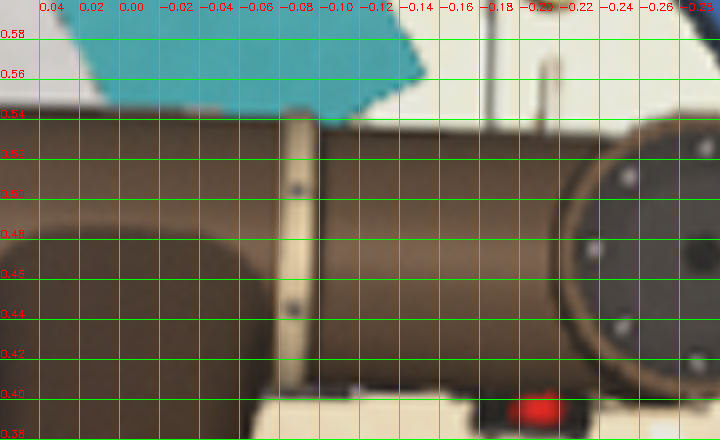

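```bash
python3 -m crank '{"dp":[[0,0,-0.03],[0,0,-0.03],[0,0,-0.02],[0,0,-0.0108],[0,0,0],[0,0,0],[0,0,0],[0,0,0],[0,0,0],[0,0,0]],"angular":[[0,0,0],[0,0,0],[0,0,0],[0,0,0],[0,0,0],[0,0,0],[0,0,0],[0,0,0],[0,0,0],[0,0,0]],"grip":[0.042,0.042,0.042,0.042,0.042,0.02,0.02,0.02,0.02,0.02]}' 45
python3 -m crank '{"dp":[[0,0,0.04],[0,0,0.05],[0,0,0.02],[0,0,0],[0,0,0],[0,0,0],[0,0,0],[0,0,0],[0,0,0],[0,0,0]],"angular":[[0,0,0],[0,0,0],[0,0,0],[0,0,0],[0,0,0],[0,0,0],[0,0,0],[0,0,0],[0,0,0],[0,0,0]],"grip":[0.02,0.02,0.02,0.02,0.02,0.02,0.02,0.02,0.02,0.02]}' 45
```

```text
time: 78.05
eef_pos: [0.4341, -0.2108, 0.0158]
tool_rot: [[0.999, -0.038, 0.002], [-0.038, -0.999, -0.001], [0.002, 0.001, -1.0]]
contact_force: [-1.4, 1.3, 6.7]
finger_gap: 0.0273
finger_force: 45.0
time: 79.3
eef_pos: [0.4335, -0.2107, 0.125]
tool_rot: [[0.999, -0.038, 0.0], [-0.038, -0.999, -0.001], [0.0, 0.001, -1.0]]
contact_force: [0.1, -0.2, -0.7]
finger_gap: 0.0275
finger_force: 45.0
```

```bash
python3 -m crank '{"dp":[[0.0076,0.0132,0],[0.0076,0.0132,0],[0.0076,0.0132,0],[0.0076,0.0132,0],[0.0076,0.0132,0],[0.0076,0.0132,0],[0.0076,0.0132,0],[0.0076,0.0132,0],[0.0074,0.0132,0],[0,0,0]],"angular":[[0,0,-10.38],[0,0,-10.38],[0,0,-10.38],[0,0,-10.38],[0,0,-10.38],[0,0,-10.38],[0,0,-10.38],[0,0,-10.38],[0,0,-10.36],[0,0,0]],"grip":[0.02,0.02,0.02,0.02,0.02,0.02,0.02,0.02,0.02,0.02]}' 45
python3 -m crank '{"dp":[[0,0,-0.04],[0,0,-0.03],[0,0,-0.0215],[0,0,0],[0,0,0],[0,0,0],[0,0,0],[0,0,0],[0,0,0],[0,0,0]],"angular":[[0,0,0],[0,0,0],[0,0,0],[0,0,0],[0,0,0],[0,0,0],[0,0,0],[0,0,0],[0,0,0],[0,0,0]],"grip":[0.02,0.02,0.02,0.02,0.02,0.02,0.02,0.02,0.02,0.02]}' 45
python3 - <<'E'
from fit import *; import warnings; warnings.filterwarnings("ignore")
s=avg("top",10); import pickle; pickle.dump((s,s),open("s8.pkl","wb"))
a=(.42,.56,-.32,-.14); cv2.imwrite("pics/p4.png",grid(ortho(s,*a,.04,.23),*a,.23,.02))
E
python3 aim.py .4978 -.132 .0335 84.4 0
```

```text
time: 80.55
eef_pos: [0.5022, -0.0913, 0.125]
tool_rot: [[-0.096, -0.995, -0.001], [-0.995, 0.096, -0.0], [0.0, 0.001, -1.0]]
contact_force: [-0.5, -0.6, -1.1]
finger_gap: 0.0278
finger_force: 45.0
time: 81.8
eef_pos: [0.5017, -0.0919, 0.0336]
tool_rot: [[-0.097, -0.995, -0.001], [-0.995, 0.097, -0.0], [0.0, 0.001, -1.0]]
contact_force: [-0.1, 0.3, -1.1]
finger_gap: 0.0276
finger_force: 45.0
t 82.3 pos [ 0.5017 -0.0919  0.0335] dp [-0.0039 -0.0401 -0.    ] rot [ 0.01 -0.05 -0.02] q6 -17.3 F [ 0.2 -0.6 -1.3] gap 0.0275
```

View pics/p4.png

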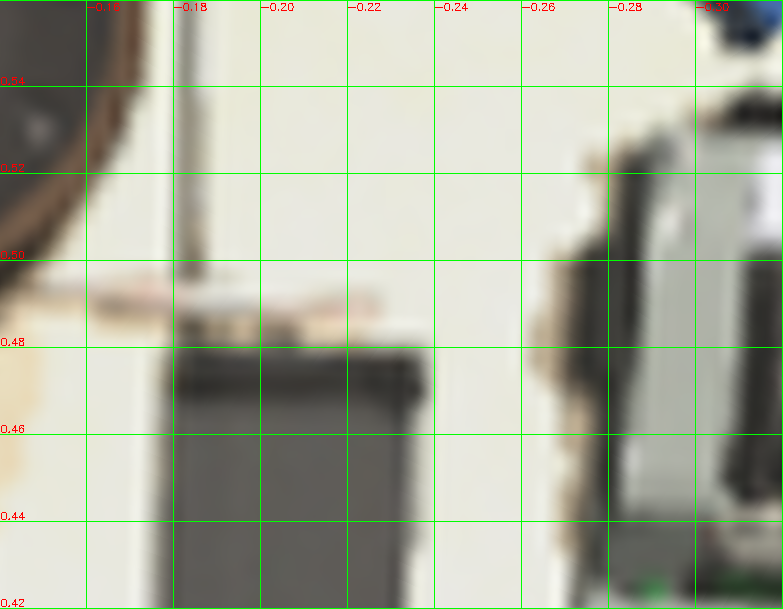

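```bash
python3 -m crank '{"dp":[[-0.0007,-0.0199,0.0003],[-0.0012,-0.0119,0],[-0.0004,-0.004,0],[-0.0004,-0.004,0],[0,0,0],[0,0,0],[0,0,0],[0,0,0],[0,0,0],[0,0,0]],"angular":[[0,0,0],[0,0,0],[0,0,0],[0,0,0],[0,0,0],[0,0,0],[0,0,0],[0,0,0],[0,0,0],[0,0,0]],"grip":[0.02,0.02,0.02,0.02,0.02,0.02,0.02,0.02,0.02,0.02]}' 45
python3 -m crank '{"dp":[[-0.0002,-0.002,0],[-0.0002,-0.002,0],[-0.0001,-0.001,0],[0,0,0],[0,0,0],[0,0,0],[0,0,0],[0,0,0],[0,0,0],[0,0,0]],"angular":[[0,0,0],[0,0,0],[0,0,0],[0,0,0],[0,0,0],[0,0,0],[0,0,0],[0,0,0],[0,0,0],[0,0,0]],"grip":[0.02,0.02,0.02,0.02,0.02,0.02,0.02,0.02,0.02,0.02]}' 45
```

```text
time: 83.55
eef_pos: [0.499, -0.1317, 0.0338]
tool_rot: [[-0.097, -0.995, -0.001], [-0.995, 0.097, -0.0], [0.0, 0.001, -1.0]]
contact_force: [0.7, -0.0, -0.8]
finger_gap: 0.0276
finger_force: 45.0
time: 84.8
eef_pos: [0.4985, -0.1367, 0.0338]
tool_rot: [[-0.097, -0.995, -0.001], [-0.995, 0.097, -0.0], [0.0, 0.001, -1.0]]
contact_force: [-0.2, 0.2, -1.1]
finger_gap: 0.0279
finger_force: 45.0
```

```bash
for i in 1 2; do python3 -m crank '{"dp":[[-0.0001,-0.001,0],[-0.0001,-0.001,0],[0,-0.0005,0],[0,0,0],[0,0,0],[0,0,0],[0,0,0],[0,0,0],[0,0,0],[0,0,0]],"angular":[[0,0,0],[0,0,0],[0,0,0],[0,0,0],[0,0,0],[0,0,0],[0,0,0],[0,0,0],[0,0,0],[0,0,0]],"grip":[0.02,0.02,0.02,0.02,0.02,0.02,0.02,0.02,0.02,0.02]}' 45 | grep -E "eef|contact|gap"; done
```

```text
eef_pos: [0.4983, -0.1392, 0.0338]
contact_force: [-0.6, -0.4, -1.4]
finger_gap: 0.0277
eef_pos: [0.4982, -0.1418, 0.0339]
contact_force: [-0.6, 0.4, -0.0]
finger_gap: 0.0278
```

```bash
for i in 1 2; do python3 -m crank '{"dp":[[-0.0001,-0.001,0],[-0.0001,-0.001,0],[0,-0.0005,0],[0,0,0],[0,0,0],[0,0,0],[0,0,0],[0,0,0],[0,0,0],[0,0,0]],"angular":[[0,0,0],[0,0,0],[0,0,0],[0,0,0],[0,0,0],[0,0,0],[0,0,0],[0,0,0],[0,0,0],[0,0,0]],"grip":[0.02,0.02,0.02,0.02,0.02,0.02,0.02,0.02,0.02,0.02]}' 45 | grep -E "eef|contact|gap"; done
```

```text
eef_pos: [0.498, -0.1442, 0.0338]
contact_force: [-0.7, 2.5, -1.5]
finger_gap: 0.0277
eef_pos: [0.4979, -0.1464, 0.0338]
contact_force: [-0.6, 5.8, -1.3]
finger_gap: 0.0279
```

```bash
for i in 1 2; do python3 -m crank '{"dp":[[-0.0001,-0.001,0],[0,-0.0005,0],[0,0,0],[0,0,0],[0,0,0],[0,0,0],[0,0,0],[0,0,0],[0,0,0],[0,0,0]],"angular":[[0,0,0],[0,0,0],[0,0,0],[0,0,0],[0,0,0],[0,0,0],[0,0,0],[0,0,0],[0,0,0],[0,0,0]],"grip":[0.02,0.02,0.02,0.02,0.02,0.02,0.02,0.02,0.02,0.02]}' 45 | grep -E "eef|contact|gap"; done
```

```text
eef_pos: [0.4981, -0.1469, 0.0338]
contact_force: [-0.9, 13.7, -1.0]
finger_gap: 0.0279
eef_pos: [0.4983, -0.1473, 0.0338]
contact_force: [0.4, 21.4, 1.0]
finger_gap: 0.0275
```

```bash
python3 -m crank '{"dp":[[0.0005,0.005,0],[0.001,0.01,0],[0.0013,0.02,0],[0.0011,0.023,0],[0,0,0.05],[0,0,0.0415],[0,0,0],[0,0,0],[0,0,0],[0,0,0]],"angular":[[0,0,0],[0,0,0],[0,0,0],[0,0,0],[0,0,0],[0,0,0],[0,0,0],[0,0,0],[0,0,0],[0,0,0]],"grip":[0.02,0.02,0.02,0.02,0.02,0.02,0.02,0.02,0.02,0.02]}' 45
python3 -m crank '{"dp":[[-0.0076,-0.0132,0],[-0.0076,-0.0132,0],[-0.0076,-0.0132,0],[-0.0076,-0.0132,0],[-0.0076,-0.0132,0],[-0.0076,-0.0132,0],[-0.0076,-0.0132,0],[-0.0076,-0.0132,0],[-0.0074,-0.0132,0],[0,0,0]],"angular":[[0,0,10.38],[0,0,10.38],[0,0,10.38],[0,0,10.38],[0,0,10.38],[0,0,10.38],[0,0,10.38],[0,0,10.38],[0,0,10.36],[0,0,0]],"grip":[0.02,0.02,0.02,0.02,0.02,0.02,0.02,0.02,0.02,0.02]}' 45
python3 -m crank '{"dp":[[0,0,0],[0,0,0],[0,0,0],[0,0,0],[0,0,0],[0,0,0],[0,0,0],[0,0,0],[0,0,0],[0,0,0]],"angular":[[0,0,0],[0,0,0],[0,0,0],[0,0,0],[0,0,0],[0,0,0],[0,0,0],[0,0,0],[0,0,0],[0,0,0]],"grip":[0.02,0.02,0.02,0.02,0.02,0.02,0.02,0.02,0.02,0.02]}' 45 >/dev/null
python3 - <<'E'
from fit import *; import warnings; warnings.filterwarnings("ignore")
from tf import evalw
s=avg("top",10); a=(.36,.60,-.36,-.14); A=grid(ortho(s,*a,.04,.55),*a,.55,.02)
q=avg("scene",4); uv=proj(q,np.array([.45,-.2,.08])).astype(int); Bq=cv2.resize(q["color"][uv[1]-45:uv[1]+45,uv[0]-45:uv[0]+45].astype(np.uint8)[...,::-1],(A.shape[0],A.shape[0]),interpolation=cv2.INTER_CUBIC)
cv2.imwrite("pics/p5.png",np.hstack([A,Bq])[:, :800])
E
python3 aim.py .4341 -.2103 .0158 -2.5 0
```

```text
time: 93.55
eef_pos: [0.5009, -0.0919, 0.1244]
tool_rot: [[-0.097, -0.995, -0.003], [-0.995, 0.097, -0.001], [0.001, 0.003, -1.0]]
contact_force: [0.5, 0.1, -1.9]
finger_gap: 0.0277
finger_force: 45.0
time: 94.8
eef_pos: [0.4325, -0.2111, 0.1248]
tool_rot: [[0.999, -0.039, -0.001], [-0.039, -0.999, -0.001], [-0.001, 0.001, -1.0]]
contact_force: [-0.1, 0.7, -1.6]
finger_gap: 0.0279
finger_force: 45.0
t 96.5 pos [ 0.4332 -0.2105  0.1253] dp [ 0.0009  0.0002 -0.1095] rot [ 0.04  0.02 -0.32] q6 90.2 F [ 0.6  0.2 -1.2] gap 0.0278Traceback (most recent call last):
  File "<stdin>", line 3, in <module>
  File "h.py", line 24, in avg
    L=[arm.snapshot(n) for _ in range(k)]
       ~~~~~~~~~~~~^^^
ValueError: 200 camera calls are used up
```

```bash
python3 -m crank '{"dp":[[0.0009,0,-0.04],[0,0,-0.035],[0,0,-0.02],[0,0,-0.008],[0,0,-0.004],[0,0,-0.0015],[0,0,0],[0,0,0],[0,0,0],[0,0,0]],"angular":[[0,0,0],[0,0,0],[0,0,0],[0,0,0],[0,0,0],[0,0,0],[0,0,0],[0,0,0],[0,0,0],[0,0,0]],"grip":[0.02,0.02,0.02,0.02,0.02,0.02,0.02,0.02,0.02,0.02]}' 45
python3 -m crank '{"dp":[[0,0,-0.0005],[0,0,-0.0005],[0,0,0],[0,0,0],[0,0,0],[0,0,0],[0,0,0],[0,0,0],[0,0,0],[0,0,0]],"angular":[[0,0,0],[0,0,0],[0,0,0],[0,0,0],[0,0,0],[0,0,0],[0,0,0],[0,0,0],[0,0,0],[0,0,0]],"grip":[0.02,0.02,0.02,0.02,0.02,0.02,0.02,0.02,0.02,0.02]}' 45
```

```text
time: 97.75
eef_pos: [0.4342, -0.2105, 0.017]
tool_rot: [[0.999, -0.038, 0.001], [-0.038, -0.999, -0.001], [0.001, 0.001, -1.0]]
contact_force: [0.5, 0.2, -1.6]
finger_gap: 0.0277
finger_force: 45.0
time: 99.0
eef_pos: [0.4341, -0.2105, 0.0158]
tool_rot: [[0.999, -0.038, 0.0], [-0.038, -0.999, -0.001], [0.0, 0.001, -1.0]]
contact_force: [-0.7, -0.3, 0.6]
finger_gap: 0.0278
finger_force: 45.0
```

Seated at the original grasp height; release, rise, and retreat.

```bash
python3 -m crank '{"dp":[[0,0,0],[0,0,0],[0,0,0],[0,0,0.02],[0,0,0.04],[0,0,0.05],[0,0.03,0.05],[0,0,0],[0,0,0],[0,0,0]],"angular":[[0,0,0],[0,0,0],[0,0,0],[0,0,0],[0,0,0],[0,0,0],[0,0,0],[0,0,0],[0,0,0],[0,0,0]],"grip":[0.036,0.042,0.042,0.042,0.042,0.042,0.042,0.042,0.042,0.042]}' 30
python3 - <<'E'
from h import *
for l in("driver","driver_handle","driver_rest","insert_1"):
    try: print(l,[(round(r["p"],2),np.round(r["box"])) for r in arm.search_frame("top",l)[:4]])
    except Exception as e: print(e)
E
```

```text
time: 100.25
eef_pos: [0.4333, -0.1807, 0.1747]
tool_rot: [[0.999, -0.038, -0.002], [-0.038, -0.999, -0.001], [-0.002, 0.001, -1.0]]
contact_force: [0.1, 0.4, -0.9]
finger_gap: 0.0423
finger_force: 0.0
driver [(0.43, array([286., 177., 292., 226.])), (0.32, array([118., 196., 203., 228.]))]
driver_handle [(0.46, array([322., 187., 341., 220.]))]
driver_rest [(0.48, array([276., 221., 289., 225.]))]
insert_1 [(0.63, array([322., 189., 338., 218.]))]
```

Run:
```python
from h import *; import pickle
for f in("s8.pkl","s7.pkl"):
    s=pickle.load(open(f,"rb"))[0]; C=cloud(s)
    for lx in np.arange(.40,.481,.01):
        r=[]
        for y in np.arange(.045,-.135,-.012):
            u,v=proj(s,np.array([lx,y,.015])).round().astype(int); r.append("%d/%d"%(1000*np.nan_to_num(C[v,u,2]),s["color"][v,u].mean()))
        print(round(lx,2)," ".join(r))
```

```text
0.4 15/106 16/87 14/137 14/141 17/143 15/160 14/156 11/134 7/122 0/159 0/172 0/181 0/180 -2/180 -1/222
0.41 8/124 20/105 20/105 9/111 9/105 11/37 11/39 8/138 13/99 17/126 17/74 13/61 140/55 144/70 142/77
0.42 13/125 22/91 20/83 11/120 11/84 10/37 10/36 10/75 141/65 140/115 142/69 139/70 142/69 143/70 141/69
0.43 13/89 20/82 19/90 10/134 8/68 10/36 9/37 12/62 144/63 140/69 142/70 143/70 140/71 142/70 142/71
0.44 12/89 22/76 19/103 10/120 10/77 11/37 11/37 9/84 141/55 141/54 141/67 144/79 143/69 143/63 9/61
0.45 9/52 20/87 19/85 10/118 14/122 9/38 10/36 12/120 11/51 142/52 9/61 11/121 10/47 142/50 9/72
0.46 421/45 21/45 21/43 8/61 9/61 11/35 7/42 11/107 8/57 140/62 9/49 10/58 11/46 142/52 118/76
0.47 433/56 427/54 426/50 421/46 6/46 412/48 12/49 12/55 123/47 121/42 122/39 123/38 122/46 140/52 122/54
0.48 442/67 441/65 438/61 436/61 433/60 430/55 426/53 421/48 410/44 122/39 121/38 364/99 366/135 364/121 258/113
0.4 594/60 595/59 597/60 598/61 597/59 595/59 594/59 593/60 584/53 555/41 0/167 1/176 -3/178 0/178 0/207
0.41 590/58 591/59 592/60 593/61 591/62 586/61 585/61 584/60 579/55 555/41 501/57 502/110 486/41 486/46 489/42
0.42 581/59 582/60 584/61 585/62 583/62 583/62 581/60 579/59 571/56 551/44 511/58 514/139 506/51 508/57 506/58
0.43 572/60 576/62 575/63 576/63 575/61 577/62 574/62 571/61 564/58 549/48 517/57 522/153 514/50 515/64 514/65
0.44 567/60 570/61 571/61 571/60 570/62 567/62 566/61 564/61 559/59 547/55 522/59 525/139 521/55 519/70 521/72
0.45 558/62 560/62 563/62 564/63 562/62 562/62 561/63 559/61 554/61 543/57 527/67 531/156 525/56 526/77 526/78
0.46 550/62 553/63 554/63 552/62 553/62 553/62 553/61 551/62 546/61 538/59 530/82 531/182 527/55 526/83 526/83
0.47 543/63 547/61 547/63 548/62 548/62 544/62 545/63 544/62 537/62 532/73 533/97 534/194 523/61 529/96 528/97
0.48 536/64 538/64 540/62 537/62 540/62 537/63 537/62 537/62 533/79 532/99 531/99 536/196 518/57 529/96 528/95
```

```bash
python3 -m crank '{"dp":[[0.012,0.058,0],[0.012,0.0582,0],[0,0,-0.05],[0,0,-0.05],[0,0,-0.03],[0,0,-0.015],[0,0,-0.0055],[0,0,0],[0,0,0],[0,0,0]],"angular":[[0,0,0],[0,0,0],[0,0,0],[0,0,0],[0,0,0],[0,0,0],[0,0,0],[0,0,0],[0,0,0],[0,0,0]],"grip":[0,0,0,0,0,0,0,0,0,0]}' 10
python3 -m crank '{"dp":[[0,0,0.02],[-0.036,0,0],[0,0,-0.015],[0,0,-0.005],[0,0,0],[0,0,0],[0,0,0],[0,0,0],[0,0,0],[0,0,0]],"angular":[[0,0,0],[0,0,0],[0,0,0],[0,0,0],[0,0,0],[0,0,0],[0,0,0],[0,0,0],[0,0,0],[0,0,0]],"grip":[0,0,0,0,0,0,0,0,0,0]}' 10
python3 -m crank '{"dp":[[0,0,-0.0015],[0,0,-0.0015],[0,0,0],[0,0,0],[0,0,0],[0,0,0],[0,0,0],[0,0,0],[0,0,0],[0,0,0]],"angular":[[0,0,0],[0,0,0],[0,0,0],[0,0,0],[0,0,0],[0,0,0],[0,0,0],[0,0,0],[0,0,0],[0,0,0]],"grip":[0,0,0,0,0,0,0,0,0,0]}' 10
```

```text
time: 101.7
eef_pos: [0.4587, -0.0642, 0.026]
tool_rot: [[0.999, -0.038, 0.002], [-0.038, -0.999, -0.0], [0.002, 0.0, -1.0]]
contact_force: [0.5, 0.4, -0.5]
finger_gap: 0.0011
finger_force: 0.0
time: 102.95
eef_pos: [0.4222, -0.0643, 0.0254]
tool_rot: [[0.999, -0.038, 0.0], [-0.038, -0.999, -0.001], [0.0, 0.001, -1.0]]
contact_force: [-0.7, 0.3, 0.2]
finger_gap: 0.0003
finger_force: 0.0
time: 104.2
eef_pos: [0.4221, -0.0643, 0.0224]
tool_rot: [[0.999, -0.038, 0.0], [-0.038, -0.999, -0.001], [0.0, 0.001, -1.0]]
contact_force: [0.1, -0.2, -0.1]
finger_gap: 0.0005
finger_force: 0.0
```

```bash
python3 -m crank '{"dp":[[0,0,-0.001],[0,0,-0.0008],[0,0,0],[0,0,0],[0,0,0],[0,0,0],[0,0,0],[0,0,0],[0,0,0],[0,0,0]],"angular":[[0,0,0],[0,0,0],[0,0,0],[0,0,0],[0,0,0],[0,0,0],[0,0,0],[0,0,0],[0,0,0],[0,0,0]],"grip":[0,0,0,0,0,0,0,0,0,0]}' 10 | grep -E "eef|contact"
python3 -m crank '{"dp":[[0,0,0.02],[0.036,0,0],[0,0,-0.015],[0,0,-0.003],[0,0,-0.001],[0,0,0],[0,0,0],[0,0,-0.001],[0,0,0],[0,0,0]],"angular":[[0,0,0],[0,0,0],[0,0,0],[0,0,0],[0,0,0],[0,0,0],[0,0,0],[0,0,0],[0,0,0],[0,0,0]],"grip":[0,0,0,0,0,0,0,0,0,0]}' 10 | grep -E "eef|contact"
```

```text
eef_pos: [0.4221, -0.0643, 0.0205]
contact_force: [-0.3, 0.4, 0.5]
eef_pos: [0.4581, -0.0643, 0.0206]
contact_force: [-0.0, -0.9, -0.3]
```

```bash
for i in 1 2; do python3 -m crank '{"dp":[[0,0,-0.001],[0,0,0],[0,0,0],[0,0,0],[0,0,0],[0,0,0],[0,0,0],[0,0,0],[0,0,0],[0,0,0]],"angular":[[0,0,0],[0,0,0],[0,0,0],[0,0,0],[0,0,0],[0,0,0],[0,0,0],[0,0,0],[0,0,0],[0,0,0]],"grip":[0,0,0,0,0,0,0,0,0,0]}' 10 | grep -E "eef|contact"; done
```

```text
eef_pos: [0.4583, -0.0643, 0.0203]
contact_force: [-2.8, 1.2, 12.1]
eef_pos: [0.4583, -0.0643, 0.0201]
contact_force: [-7.1, 3.2, 25.3]
```

```bash
python3 -m crank '{"dp":[[0,0,0.01],[0,0,0.04],[0,0,0.05],[0,0,0.05],[0,0,0],[0,0,0],[0,0,0],[0,0,0],[0,0,0],[0,0,0]],"angular":[[0,0,0],[0,0,0],[0,0,0],[0,0,0],[0,0,0],[0,0,0],[0,0,0],[0,0,0],[0,0,0],[0,0,0]],"grip":[0,0,0,0,0,0,0,0,0,0]}' 10
python3 -c "
from rig import arm
print(arm.finish_job())"
```

```text
time: 110.45
eef_pos: [0.4581, -0.0644, 0.1682]
tool_rot: [[0.999, -0.038, -0.0], [-0.038, -0.999, -0.001], [-0.0, 0.001, -1.0]]
contact_force: [-0.5, 0.2, 0.2]
finger_gap: 0.0004
finger_force: 0.0
the job is handed in; nothing more can be done
None
```

Job handed in at about 110 s: both inserts in the bin are in tray nests, the wheels were set to 27, then the reset was pressed until it bottomed (about 21 N), and the screwdriver is back in its rest; camera calls ran out before the end, so the second insert was checked by touch, the digits were inferred from the stops and the digit spacing on the rims rather than read in the windows, and the final screwdriver pose was not confirmed by camera.

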